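# Put the groomer away in the door pocket and snap the cabinet shut

### The arm

A 7-joint arm with a two-finger parallel gripper is mounted at the origin on the work surface. World frame = base frame: x ahead of the robot, y to its left, z up, the work surface at z = 0. Lengths are in m, angles in rad, forces in N, time in s.
With the tool pointing down it reaches from about 0.4 to 0.85 m from the base axis. Payload 4.5 kg.
Tool frame: the origin (TCP) lies on the centre line of the jaws, within the pads' length; the fingertips stand 22 mm ahead of it and the grasp point (between the pads) lies 3 mm ahead of it; z points along the fingers, y is the line along which they close (so a half turn about z gives the same grasp; the last joint's range is limited). The gripper opens to 88 mm and grips with 3 to 60 N. Pads are 18 mm wide; open, the fingers measure 123 mm over their backs; the gripper's body (75 mm by 187 mm) begins 45 mm behind the grasp point.
Start: joints at [1.134, 0.689, -0.195, 1.565, 0.157, 0.902, -0.215], TCP at [0.284, -0.557, 0.238] pointing down, gripper open.
Joint ranges: [-3.01, 3.01], [-0.46, 2.08], [-1.47, 1.51], [0.13, 2.56], [-1, 4.14], [0.04, 2.09], [-2.66, 2.66]. Speed limits (rad/s): [2.57, 2.57, 3.14, 3.14, 3.14, 3.14, 3.14].

### API

Orientations are given as a rotation vector (axis times angle).
In Python, from plant import monitor, cams, finish_job gives the robot as it stands. The module is installed in compiled form; this text tells all that it offers.
- The arm moves only by the tool play_rows, never from a script. Its argument "increments" is a list of rows, each a list of 7 numbers: the gripper command: -1 is fully open, 1 is shut, values between are in proportion, then the shift along the tool's x, y, z in units of 50 mm (1.0 is 50 mm), then the turn, a rotation vector about the tool's x, y, z in units of 5 degrees (1.0 is 5 degrees). A call has 1 to 12 rows; each row is the pose to reach, as a shift and turn from the pose commanded when the call began, along the tool's axes at that moment; what a row does not reach only later rows make up. A row lasts 1/10 s, in which the tool goes at most 50 mm and 8.59 degrees, less where a joint would pass 70% of its speed; a pose out of reach is approached as far as the arm can. A call with a gripper value outside its range is refused whole. The fingers move at their own pace and stop on an object; "grip_force" is the grip in N (left out, the last holds). Time passes only in rows, so rows that repeat a pose let the fingers close. It gives the time, the measured TCP pose, the force, the opening and the grip force at its end, in the units of the state.
- monitor.sense(): the state, without advancing time (a new reading comes with each control period).
- cams.grab_frame(name): name is "scene" or "top"; returns a dict with "frame" (400x640x3 uint8, red, green, blue), "range_z" (400x640 float32, m along the optical axis (not along the pixel's ray), 0 where there is no reading), "fx", "fy", "cx", "cy" (pixels), "pose" (4x4, takes a point from camera to world coordinates). Camera axes: x right, y up, looking along -z (the intrinsics and any distortion apply to the point x, -y, -z); pixel columns grow to the right and rows downward; lengths in m; the calibration is good to about 2 mm. A picture is of the moment at which its call begins.
- finish_job(): hands the job in; it is judged then, once.
The state is a dict: "t": time; "q": joint angles; "joint_vel": joint speeds; "tau": joint torques, N m; "position": TCP position; "tool_rot": TCP orientation; "ft_force": force on the tool from outside, world axes, zero at the start; "wrist_torque": the same for the moment, N m; "opening": finger opening in m; "gripper_force": force on a finger pad.
Only numpy, scipy, OpenCV 4.12 (cv2) and the standard library are available. Lean on these libraries where they do the work, as an engineer would, in place of code of your own. Each camera call takes 0.05 s, during which the arm holds its last target. There are 200 camera calls.

### The job

Pull the little cabinet's door open through its sprung roller catch and swing it at least 65 degrees open, stand the grey groomer upright (blades up) in the pocket on the inside of the door and let go of it, then push the door gently until it snaps fully shut with the groomer inside. The catch needs a firm pull or push, but never put more than 25 N on the cabinet or its door, do not slam the door, and leave everything else on the counter where it is.

Things in the scene. Friction and masses are not known exactly. Their poses are not given: they have to be found in the camera images.
- cabinet: Small white counter-top cabinet, fixed: 160 deep (x), 220 wide (y), 200 tall. Origin at the centre of its underside, on the counter; its own -x side is the front (door side, towards the robot), z up. Its catch, inside on the -y wall 105 to 155 above the counter, is a 5 mm sprung roller which a tongue on the door must pass. Ceiling inside at 188.
- door (a joint): Door angle, rad: 0 shut (within 0.006), grows opening towards the robot, limit 1.75. Upright hinge at the cabinet's +y edge; light friction keeps the door where left. Closing, the catch resists from 0.045 rad, rising to about 14 N at the handle at 0.014 rad; past 0.005 the roller pulls the door home onto a rigid stop. Short of that it is pushed back ajar. Reopening takes about 8 N at the handle.
- door_hinge (a point): Point on the door's vertical hinge axis, 180 above the counter. Turns with the door: own x points from the door's outer to its inner face, y from the free edge to the hinge. At joint 0 its x is parallel to the cabinet's x. Door panel 14 thick, centred on the hinge axis in x, runs 212 from the hinge along own -y, from 2 to 196 above the counter.
- door_handle (a point): Middle of the level steel bar handle on the door's outer face: bar 10 in diameter, 90 long along own y with a post to the door at each end (80 clear between), bar centre 180 above the counter and 45 off the face (40 clear behind the bar), so 52 outside and 150 along from the hinge axis. Axes as door_hinge. Shut fingers fit behind it from above.
- pocket_floor (a point): Centre of the inner floor of the open-topped white pocket on the inside of the door: inside 48 x 48, 62 deep, walls 3, floor 33 and rim 95 above the counter; centre 100 along from the hinge axis and 27 from the door's inner face. Axes as door_hinge.
- groomer: Matte grey body groomer, standing upright on the counter: round, 36 in diameter, 142 tall, 0.12 to 0.24 kg; straight round body to 131, then a dark steel blade head 12 x 30. Origin at the centre of its flat foot, z up along it.
- case: Bystander: closed white hinged plastic case with a snap latch, 90 x 140 x 44. Origin under its centre.
- comb: Bystander: steel mustache comb lying flat, 150 long (own x), 27 wide, 4 thick. Origin under its middle.
- tumbler: Bystander: glass tumbler, 72 in diameter, 95 tall. Origin under its centre.
- mirror: Bystander: round brushed aluminium mirror, 170 in diameter, on a swivel arm and a round foot 130 in diameter, 300 tall in all. Origin under its foot.
- soap: Bystander: white ceramic bottle with a steel cap, 64 in diameter, 150 tall. Origin under its centre.
- jar: Bystander: low aluminium jar, 56 in diameter, 34 tall. Origin under its centre.
- can: Bystander: aluminium can with a white cap, 50 in diameter, 150 tall. Origin under its centre.
Things that resemble listed ones, but are neither listed nor needed, are in the scene too. Leave any purple look-alike of the groomer alone.

How it is judged:
By the outcome, as a careful person would: the job done as asked, in the order asked, and still so for the second after the job is handed in, with the robot touching nothing.
It also fails if it takes over 72 s, if anything falls off the work surface, if the arm or the gripper's body presses on something with over 40 N, if the wrist force passes 120 N, or if a joint passes its speed limit or range.

## Working session

There is one attempt and no reset: what is moved stays moved. The work goes in short steps, Python scripts to look and compute and a tool call to move; the robot and the scene stay as the last step left them, time stands still between calls to the robot, and variables do not carry over. Pictures are saved under pics/ and viewed, at most 10 in all, crops included, and the job is handed in when it is done.

Besides the shell and the picture viewer there is one more tool, called after "Call:" as a command line: name --pt "numbers of a row" for each row, then --argument value for the rest. play_rows: Moves the arm, as the interface text tells. Its arguments: {"type":"object","properties":{"increments":{"type":"array","items":{"type":"array","items":{"type":"number"}}},"grip_force":{"type":"number"}},"required":["increments"]}

```bash
mkdir -p pics; cat > h.py <<'E'
import numpy as np, cv2
from plant import monitor, cams
from scipy.spatial.transform import Rotation as R
def grab(n):
    d=cams.grab_frame(n)
    z=d['range_z'];v,u=np.mgrid[0:400,0:640]
    p=np.stack([(u-d['cx'])/d['fx']*z,-(v-d['cy'])/d['fy']*z,-z],-1)
    d['P']=p@d['pose'][:3,:3].T+d['pose'][:3,3]; d['P'][z==0]=np.nan
    return d
E
python3 - <<'E'
from h import *
for n in('scene','top'):
    d=grab(n);cv2.imwrite(f'pics/{n}0.png',d['frame'][...,::-1]);np.savez(f'{n}0.npz',**d)
    print(n,d['pose'].round(3).tolist(),d['fx'],d.keys())
s=monitor.sense();print(s)
E
```

```text
scene [[0.416, -0.697, 0.584, 1.402], [0.909, 0.318, -0.269, -0.399], [0.002, 0.643, 0.766, 1.27], [0.0, 0.0, 0.0, 1.0]] 501.0097480147244 dict_keys(['frame', 'range_z', 'fx', 'fy', 'cx', 'cy', 'pose', 'P'])
top [[-0.028, 0.993, -0.113, 0.392], [-1.0, -0.028, 0.0, 0.009], [-0.003, 0.113, 0.994, 1.43], [0.0, 0.0, 0.0, 1.0]] 509.0617408634168 dict_keys(['frame', 'range_z', 'fx', 'fy', 'cx', 'cy', 'pose', 'P'])
{'t': 0.1, 'q': array([ 1.13379838,  0.68989508, -0.19450166,  1.5662246 ,  0.15731675,
        0.90252718, -0.21507485]), 'joint_vel': array([-9.69353718e-04, -1.71447284e-03, -1.59311585e-03, -1.25279692e-03,
       -7.80650213e-04, -1.53620898e-05,  1.70649969e-03]), 'tau': array([-2.79492291e-03, -5.28503680e+01, -1.27135735e+00, -1.53839314e+01,
       -5.25608473e-02,  1.99877526e-03,  4.65710832e-05]), 'position': array([ 0.28318693, -0.55652382,  0.23749704]), 'tool_rot': array([-3.05338458e+00, -7.32495376e-01,  8.35194559e-04]), 'ft_force': array([-0.02012401,  0.11614889, -0.604984  ]), 'wrist_torque': array([ 0.01775675,  0.03791993, -0.03041964]), 'gripper_force': 0.0, 'opening': 0.08792945072970088}
```

View pics/scene0.png

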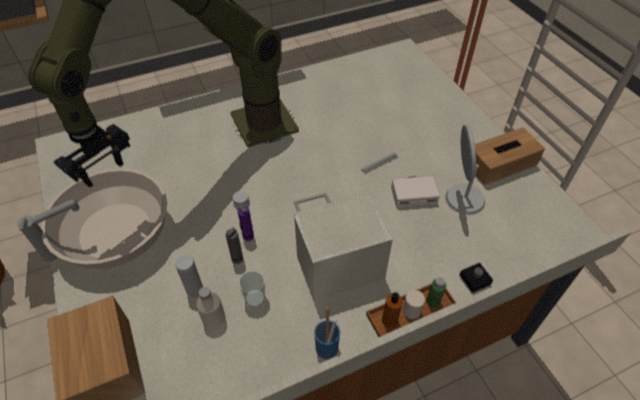

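View pics/top0.png

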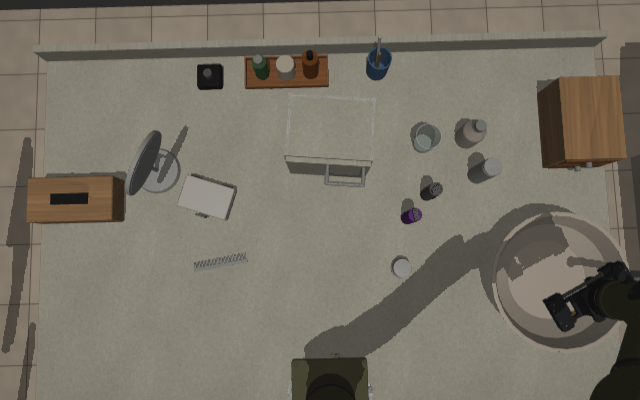

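The scene view shows the cabinet at (340,250). Candidates for the groomer are the dark grey cylinder at scene (234,245) / top (431,190), the purple look-alike at (244,215) / (411,215), and the can with a white cap at (188,275) / (485,168). I choose the grey one at (234,245), and I'll check it in a crop.

```bash
python3 - <<'E'
from h import *
S=np.load('scene0.npz');T=np.load('top0.npz')
c=S['frame'][170:340,170:400,::-1];cv2.imwrite('pics/crop.png',cv2.resize(c,None,fx=3,fy=3,interpolation=2))
for n,D in(('s',S),('t',T)):
    P=D['P'];x,y,z=P[...,0],P[...,1],P[...,2]
    print(n,'table z',np.nanmedian(z[200:260,330:360]))
    m=((abs(z-0.2)<.006)&(x>.3)&(x<.95)&(abs(y)<.3)).astype(np.uint8)
    q=P[m>0][:,:2].astype(np.float32);print('cabtop',cv2.minAreaRect(q),len(q))
    print(cv2.boxPoints(cv2.minAreaRect(q)).round(4).tolist())
    # handle pts
    c0=np.median(q,0);
    m=(z>.165)&(z<.19)&(x>.35)&(x<c0[0]-.09)&(abs(y-c0[1])<.15)
    h=P[m];print('handle',len(h),h.min(0).round(4) if len(h) else 0,h.max(0).round(4) if len(h) else 0)
    if len(h): print(cv2.minAreaRect(h[:,:2].astype(np.float32)))
    # blobs
    m=((z>.02)&(z<.4)&(x>.2)&(x<1.05)&(y<.6)&(y>-.55)).astype(np.uint8)
    k,l,st,ce=cv2.connectedComponentsWithStats(m)
    for i in range(1,k):
        if st[i,4]>40:
            p=P[l==i];f=D['frame'][l==i].mean(0);zt=np.percentile(p[:,2],97)
            t=p[p[:,2]>zt-.02]
            print(ce[i].round(),st[i,4],f.round(),'zt',zt.round(3),'topc',np.median(t,0).round(4),'ext',p.min(0).round(3),p.max(0).round(3))
E
```

```text
s table z 0.19757776560877838
cabtop ((0.6949266195297241, -0.01708393543958664), (0.22205086052417755, 0.1764592081308365), 84.7743911743164) 4013
[[0.597000002861023, -0.11959999799728394], [0.7727000117301941, -0.13570000231266022], [0.792900025844574, 0.08540000021457672], [0.6172000169754028, 0.1014999970793724]]
handle 180 [ 0.5489 -0.1202  0.1722] [0.611  0.0256 0.1899]
((0.5797926783561707, -0.04740869253873825), (0.0619468167424202, 0.14586305618286133), 0.19184663891792297)
[110. 143.] 992 [27. 25. 24.] zt 0.396 topc [ 0.3054 -0.5257  0.3907] ext [ 0.215 -0.55   0.236] [ 0.321 -0.459  0.4  ]
[475. 160.] 1292 [83. 72. 60.] zt 0.295 topc [0.6273 0.4171 0.2888] ext [0.496 0.394 0.021] [0.697 0.6   0.301]
[150. 211.] 1538 [118. 108.  97.] zt 0.111 topc [ 0.3611 -0.4525  0.1069] ext [ 0.2  -0.55  0.02] [ 0.47  -0.421  0.116]
[415. 190.] 1090 [154. 141. 133.] zt 0.047 topc [0.5564 0.3234 0.0415] ext [0.487 0.246 0.02 ] [0.618 0.404 0.051]
[243. 214.] 544 [75. 60. 76.] zt 0.141 topc [ 0.4846 -0.2304  0.1306] ext [ 0.316 -0.249  0.02 ] [ 0.5   -0.182  0.145]
[341. 243.] 7535 [122. 
[... 2814 characters left out ...]
48. 143. 136.] zt 0.049 topc [0.5508 0.3253 0.0433] ext [0.488 0.247 0.021] [0.617 0.406 0.053]
[432. 190.] 276 [57. 56. 55.] zt 0.144 topc [ 0.5447 -0.2841  0.1318] ext [ 0.527 -0.302  0.021] [ 0.562 -0.267  0.147]
[411. 215.] 246 [62. 44. 68.] zt 0.146 topc [ 0.4804 -0.2265  0.1327] ext [ 0.463 -0.245  0.02 ] [ 0.497 -0.21   0.151]
[510. 271.] 2074 [107. 100.  91.] zt 0.112 topc [ 0.3606 -0.4475  0.1081] ext [ 0.2  -0.55  0.02] [ 0.471 -0.421  0.116]
[402. 267.] 271 [132. 131. 127.] zt 0.039 topc [ 0.3441 -0.2037  0.033 ] ext [ 0.32  -0.227  0.02 ] [ 0.368 -0.18   0.041]
[572. 306.] 1583 [27. 27. 27.] zt 0.398 topc [ 0.2805 -0.5234  0.3911] ext [ 0.213 -0.549  0.297] [ 0.32  -0.458  0.4  ]
```

View pics/crop.png

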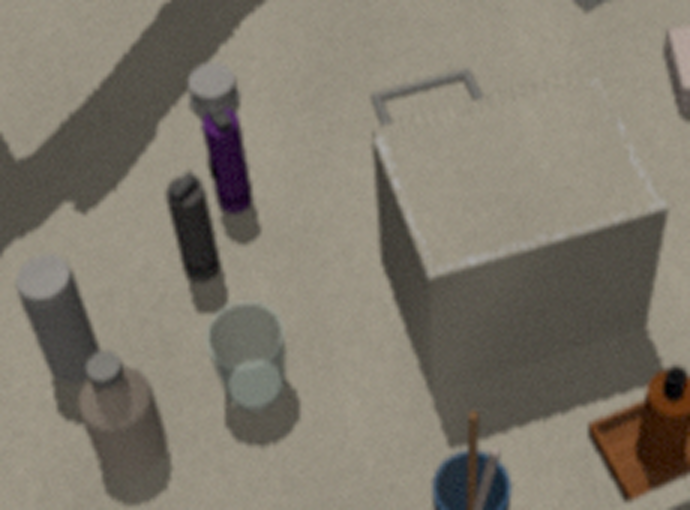

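The crop shows the chosen groomer, dark grey with a blade head, at crop (193,228). The purple look-alike is at (228,150) and the can at (57,318). Next I refine the cabinet frame and write a move calculator.

```bash
cat >> h.py <<'E'
YAW=np.radians(-5.22); CX=np.array([np.cos(YAW),np.sin(YAW)]); CY=np.array([-CX[1],CX[0]])
HINGE=np.array([0.6245,0.097])
def door(th,x,y):  # point in door frame at opening th(deg) -> world xy, and door yaw deg
    a=YAW-np.radians(th); c,s=np.cos(a),np.sin(a)
    return HINGE+[c*x-s*y,s*x+c*y], np.degrees(a)
def tool(yaw): # tool down, tool x at yaw (deg)
    return R.from_euler('z',yaw,degrees=True)*R.from_euler('x',180,degrees=True)
def inc(p,yaw,p0=None,r0=None):
    s=monitor.sense()
    r0=R.from_rotvec(s['tool_rot']) if r0 is None else r0
    p0=s['position'] if p0 is None else p0
    return np.r_[r0.inv().apply(np.array(p)-p0)/.05, np.degrees((r0.inv()*tool(yaw)).as_rotvec())/5].round(2).tolist()
E
python3 - <<'E'
from h import *
for n in 'scene','top':
    D=np.load(n+'0.npz');P=D['P'];c=np.array([.695,-.017])
    u=(P[...,:2]-c)@CX; v=(P[...,:2]-c)@CY; z=P[...,2]
    m=(z>.192)&(z<.206)&(abs(v)<.09)&(u<0)&(u>-.11); e=(z>.192)&(abs(v)<.09)&(u>0)&(u<.095)
    print(n,'front',np.percentile(u[m],[0,1,5]).round(4),'back',np.percentile(u[e],[95,99,100]).round(4))
    m=(z>.19)&(z<.206)&(u>-.07)&(u<.07);print('sides',np.percentile(v[m],[0,1,99,100]).round(4))
    m=(z>.16)&(z<.192)&(u<-.12)&(u>-.15)&(abs(v)<.12)
    print('bar u',np.percentile(u[m],[2,50,98]).round(4),'v',np.percentile(v[m],[0,2,98,100]).round(4),'z',np.median(z[m]),m.sum())
print('hinge in cab',(HINGE-c)@CX,(HINGE-c)@CY)
p,a=door(0,-.027,-.150);print(p,a)
print(inc([*p,.28],a+180))
E
```

```text
scene front [-0.0904 -0.0879 -0.0835] back [0.0828 0.0851 0.0882]
sides [-0.1111 -0.1094  0.1091  0.427 ]
bar u [-0.1393 -0.1315 -0.1212] v [-0.0942 -0.0929  0.0027  0.0052] z 0.1817767384681841 132
top front [-0.0896 -0.0879 -0.0843] back [0.0812 0.0846 0.0866]
sides [-0.1101 -0.1078  0.1084  0.4251]
bar u [-0.1384 -0.1331 -0.1211] v [-0.0929 -0.0925  0.0039  0.0045] z 0.1828931604035553 190
hinge in cab -0.08057935867997246 0.1071131035621895
[ 0.58396495 -0.04992144] -5.22
[9.96, -6.3, -0.84, -0.01, -0.02, -29.56]
```

Call:
play_rows --pt "1 0 0 -0.84 0 0 0" --pt "1 0.9 -0.6 -0.84 0 0 -1.6" --pt "1 1.8 -1.2 -0.84 0 0 -3.2" --pt "1 2.7 -1.8 -0.84 0 0 -4.8" --pt "1 3.6 -2.4 -0.84 0 0 -6.4" --pt "1 4.5 -3 -0.84 0 0 -8" --pt "1 5.4 -3.6 -0.84 0 0 -9.6" --pt "1 6.3 -4.2 -0.84 0 0 -11.2" --pt "1 7.2 -4.8 -0.84 0 0 -12.8" --pt "1 8.1 -5.4 -0.84 0 0 -14.4" --pt "1 9 -5.8 -0.84 0 0 -16" --pt "1 9.96 -6.3 -0.84 0 0 -17.6" --grip_force 10

```text
t: 1.3
position: [0.5619, -0.0813, 0.28]
tool_rot: [-1.681, -2.654, 0.001]
ft_force: [0.4, -0.0, -0.2]
opening: 0.0003
gripper_force: 0.0
```

Call:
play_rows --pt "1 0 0 0 0 0 -1.6" --pt "1 0 0 0 0 0 -3.2" --pt "1 0 0 0 0 0 -4.8" --pt "1 0 0 0 0 0 -6.4" --pt "1 0 0 0 0 0 -8" --pt "1 0 0 0 0 0 -9.6" --pt "1 0 0 0 0 0 -11.2" --pt "1 0 0 0 0 0 -12" --pt "1 0 0 0 0 0 -12" --pt "1 0 0 0 0 0 -12" --pt "1 0 0 0 0 0 -12"

```text
t: 2.4
position: [0.5614, -0.0829, 0.2801]
tool_rot: [-0.14, -3.138, 0.0]
ft_force: [0.2, 0.3, 0.0]
opening: 0.0008
gripper_force: 0.0
```

```bash
python3 - <<'E'
from h import *
s=monitor.sense();print({k:np.round(s[k],3).tolist() for k in('t','q','position','tool_rot','ft_force','opening')})
p,a=door(0,-.027,-.150);print(inc([*p,.184],a+180))
E
```

```text
{'t': 2.4, 'q': [0.574, 0.692, -0.91, 1.67, 0.605, 1.087, 0.963], 'position': [0.561, -0.083, 0.28], 'tool_rot': [-0.14, -3.138, 0.0], 'ft_force': [0.207, 0.299, 0.03], 'opening': 0.001}
[-0.39, 0.7, 1.92, -0.0, -0.0, 0.02]
```

Call:
play_rows --pt "1 -0.39 0.7 0 0 0 0" --pt "1 -0.39 0.7 0 0 0 0" --pt "1 -0.39 0.7 0 0 0 0" --pt "1 -0.39 0.7 0.5 0 0 0" --pt "1 -0.39 0.7 1.0 0 0 0" --pt "1 -0.39 0.7 1.3 0 0 0" --pt "1 -0.39 0.7 1.5 0 0 0" --pt "1 -0.39 0.7 1.7 0 0 0" --pt "1 -0.39 0.7 1.92 0 0 0" --pt "1 -0.39 0.7 1.92 0 0 0"

```text
t: 3.4
position: [0.5833, -0.0501, 0.1831]
tool_rot: [-0.138, -3.137, 0.001]
ft_force: [-0.5, -0.1, -0.2]
opening: 0.0008
gripper_force: 0.0
```

```bash
python3 - <<'E'
from h import *
d=grab('scene');s=monitor.sense();print(s['position'],s['ft_force'].round(2))
cv2.imwrite('pics/a.png',cv2.resize(d['frame'][150:310,230:420,::-1],None,fx=3,fy=3))
E
```

```text
[ 0.58377758 -0.04979066  0.18385079] [1.07 0.67 0.11]
```

View pics/a.png

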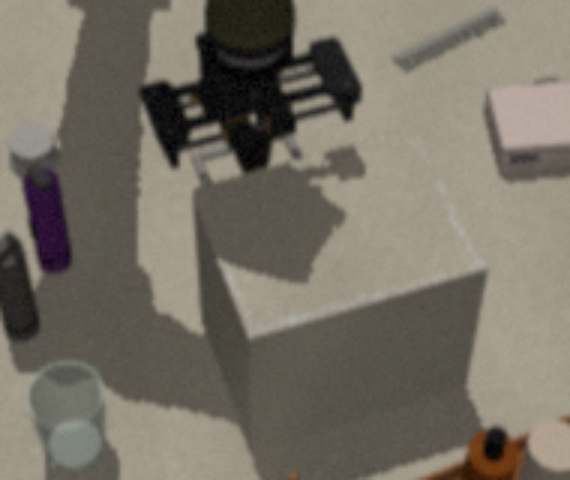

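The shut fingers sit behind the bar, at crop (250,150). Pulling gently now.

Call:
play_rows --pt "1 0.08 0 0 0 0 0" --pt "1 0.16 0 0 0 0 0" --pt "1 0.18 0 0 0 0 0" --pt "1 0.2 0 0 0 0 0" --pt "1 0.22 0 0 0 0 0" --pt "1 0.24 0 0 0 0 0"

```text
t: 4.05
position: [0.572, -0.0487, 0.1843]
tool_rot: [0.138, 3.138, -0.0]
ft_force: [-0.8, 0.1, 0.0]
opening: 0.0004
gripper_force: 0.0
```

Call:
play_rows --pt "1 0.02 0 0 0 0 0" --pt "1 0.04 0 0 0 0 0"

```text
t: 4.25
position: [0.5699, -0.0485, 0.1842]
tool_rot: [-0.138, -3.139, 0.0]
ft_force: [-0.4, 0.1, 0.4]
opening: 0.0002
gripper_force: 0.0
```

Call:
play_rows --pt "1 0.02 0 0 0 0 0" --pt "1 0.04 0 0 0 0 0"

```text
t: 4.45
position: [0.5685, -0.0483, 0.1844]
tool_rot: [0.138, 3.137, 0.0]
ft_force: [1.1, -0.5, 0.7]
opening: 0.0004
gripper_force: 0.6
```

Call:
play_rows --pt "1 0.02 0 0 0 0 0" --pt "1 0.04 0 0 0 0 0"

```text
t: 4.65
position: [0.5669, -0.048, 0.1847]
tool_rot: [0.138, 3.136, 0.001]
ft_force: [2.7, -0.1, 3.0]
opening: 0.0006
gripper_force: 1.3
```

Call:
play_rows --pt "1 0.02 0 0 0 0 0" --pt "1 0.04 0 0 0 0 0"

```text
t: 4.85
position: [0.5652, -0.0478, 0.1849]
tool_rot: [0.138, 3.136, 0.001]
ft_force: [3.6, -0.6, 4.4]
opening: 0.0003
gripper_force: 2.1
```

Call:
play_rows --pt "1 0.02 0 0 0 0 0" --pt "1 0.04 0 0 0 0 0"

```text
t: 5.05
position: [0.5631, -0.0475, 0.1849]
tool_rot: [0.138, 3.136, 0.001]
ft_force: [4.7, 0.2, 4.8]
opening: 0.0005
gripper_force: 2.6
```

Call:
play_rows --pt "1 0.02 0 0 0 0 0" --pt "1 0.04 0 0 0 0 0"

```text
t: 5.25
position: [0.5611, -0.0474, 0.1848]
tool_rot: [0.138, 3.136, 0.001]
ft_force: [4.4, -0.4, 5.8]
opening: 0.0004
gripper_force: 2.6
```

Call:
play_rows --pt "1 0.02 0 0 0 0 0" --pt "1 0.04 0 0 0 0 0"

```text
t: 5.45
position: [0.5591, -0.0471, 0.1849]
tool_rot: [0.138, 3.136, 0.001]
ft_force: [4.4, -0.4, 4.8]
opening: 0.0006
gripper_force: 2.6
```

Call:
play_rows --pt "1 0.02 0 0 0 0 0" --pt "1 0.04 0 0 0 0 0"

```text
t: 5.65
position: [0.5571, -0.047, 0.1849]
tool_rot: [0.138, 3.136, 0.001]
ft_force: [4.3, 0.3, 5.2]
opening: 0.0007
gripper_force: 2.6
```

```bash
python3 - <<'E'
from h import *
d=grab('top');s=monitor.sense();print(s['position'],s['ft_force'].round(2))
cv2.imwrite('pics/b.png',cv2.resize(d['frame'][80:260,250:450,::-1],None,fx=3,fy=3))
E
```

```text
[ 0.5569406  -0.04698357  0.1848586 ] [ 4.84 -1.02  6.37]
```

View pics/b.png

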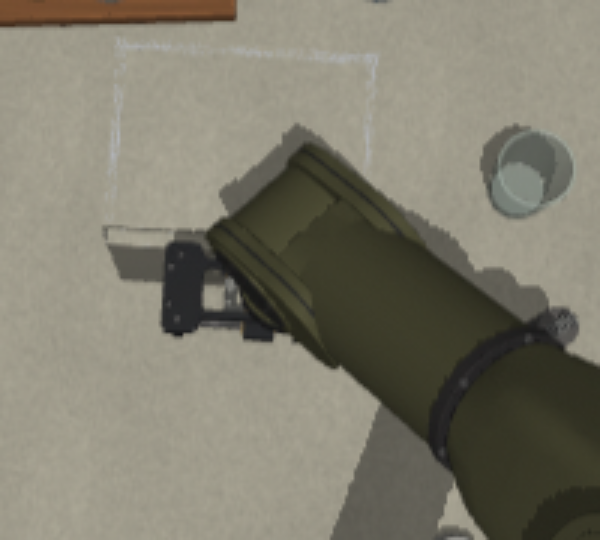

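The top view shows the arm over the cabinet, with the visible door strip at crop (150,240). I'll get the door angle from depth.

```bash
cat >> h.py <<'E'
def door_angle(verbose=0):
    out={}
    for n in('top','scene'):
        P=grab(n)['P'];c=P[...,:2]-HINGE;u=c@CX;v=c@CY;z=P[...,2]
        r=np.hypot(u,v)
        m=(z>.1915)&(z<.1985)&(u<-.003)&(r<.225)&(r>.03)
        a=np.degrees(np.arctan2(-u[m],-v[m]))
        m2=(z>.03)&(z<.17)&(u<-.006)&(r<.214)&(r>.03)
        b=np.degrees(np.arctan2(-u[m2],-v[m2]))
        out[n]=(m.sum(),np.percentile(a,[10,50,90]).round(1) if m.sum() else 0,m2.sum(),np.percentile(b,[10,50,90]).round(1) if m2.sum() else 0)
    return out
E
python3 - <<'E'
from h import *
print(door_angle())
for n in('top','scene'):
    P=grab(n)['P'];c=P[...,:2]-HINGE;u=c@CX;v=c@CY;z=P[...,2]
    for lo in np.arange(-.21,0,.03):
        m=(z>.188)&(z<.199)&(u<.03)&(u>-.045)&(v>=lo)&(v<lo+.03)
        if m.sum()>3: print(n,round(lo+.015,3),m.sum(),np.percentile(u[m],[2,50,90]).round(4))
E
```

```text
{'top': (np.int64(23), array([ 3.9,  6.9, 10.4]), np.int64(493), array([ 10.9, 151.2, 160.5])), 'scene': (np.int64(97), array([ 1.3,  2.8, 16.2]), np.int64(270), array([144.4, 154.5, 162.6]))}
top -0.105 13 [0.0198 0.0268 0.029 ]
top -0.075 90 [-0.0073  0.0085  0.0257]
top -0.045 109 [-0.0078  0.0059  0.0231]
top -0.015 116 [-0.008   0.0045  0.0219]
scene -0.195 83 [-0.0092  0.0084  0.0268]
scene -0.165 95 [-0.0439  0.0056  0.0245]
scene -0.135 89 [-0.0444  0.008   0.026 ]
scene -0.105 84 [-0.0092  0.0092  0.0256]
scene -0.075 83 [-0.0081  0.0097  0.025 ]
scene -0.045 84 [-0.0079  0.0095  0.0265]
scene -0.015 75 [-0.0081  0.0082  0.0267]
```

```bash
python3 - <<'E'
from h import *
d=grab('scene')
f=d['frame'][160:260,260:400,::-1];cv2.imwrite('pics/c.png',cv2.resize(cv2.convertScaleAbs(f,alpha=1.6),None,fx=5,fy=5,interpolation=2))
P=d['P'];c=P[...,:2]-HINGE;u=c@CX;v=c@CY;z=P[...,2]
m=(v<-.07)&(v>-.215)&(u>-.09)&(u<-.002)&(z>.12)&(z<.25)
for r,cc in list(zip(*np.where(m)))[::6]: print(r,cc,(u[r,cc]*1e3).round(),(v[r,cc]*1e3).round(),(z[r,cc]*1e3).round(),d['frame'][r,cc].tolist())
E
```

```text
181 312 -61.0 -142.0 243.0 [95, 93, 82]
186 314 -45.0 -142.0 239.0 [20, 18, 17]
187 316 -43.0 -137.0 235.0 [10, 9, 8]
189 312 -46.0 -147.0 227.0 [14, 6, 15]
190 312 -42.0 -149.0 228.0 [11, 13, 12]
191 310 -46.0 -153.0 221.0 [7, 9, 13]
191 316 -46.0 -136.0 215.0 [31, 28, 27]
192 310 -45.0 -154.0 219.0 [4, 3, 0]
192 316 -44.0 -137.0 213.0 [23, 20, 19]
193 309 -47.0 -156.0 212.0 [9, 8, 9]
193 315 -45.0 -139.0 208.0 [19, 20, 16]
194 306 -46.0 -165.0 213.0 [45, 43, 41]
194 312 -44.0 -149.0 209.0 [10, 13, 15]
194 322 -56.0 -115.0 182.0 [92, 90, 82]
195 307 -43.0 -163.0 211.0 [19, 20, 21]
195 313 -47.0 -145.0 200.0 [22, 16, 22]
195 319 -53.0 -125.0 185.0 [81, 81, 74]
195 325 -47.0 -109.0 185.0 [68, 70, 65]
196 309 -40.0 -159.0 209.0 [24, 24, 25]
196 315 -42.0 -140.0 199.0 [8, 7, 4]
196 321 -51.0 -119.0 181.0 [94, 91, 87]
196 327 -48.0 -102.0 178.0 [94, 91, 84]
197 312 -43.0 -149.0 198.0 [9, 11, 9]
197 318 -51.0 -129.0 180.0 [95, 91, 85]
197 326 -43.0 -107.0 180.0 [90, 87, 85]
198 309 -44.0 -157.0 195.0 [17, 5, 18]
198 315 -44.0 -140.0 188.0 [79, 77, 70]
198 327 -35.0 -107.0 185.0 [119, 118,
[... 681 characters left out ...]
0 187.0 [65, 66, 61]
204 330 -3.0 -110.0 196.0 [120, 116, 103]
205 297 -39.0 -195.0 184.0 [79, 78, 73]
205 329 -3.0 -113.0 193.0 [96, 94, 85]
206 319 -7.0 -141.0 195.0 [114, 109, 97]
206 325 -5.0 -124.0 190.0 [87, 81, 72]
207 315 -11.0 -151.0 191.0 [111, 107, 94]
207 323 -2.0 -131.0 192.0 [88, 84, 75]
208 312 -8.0 -161.0 194.0 [107, 104, 92]
209 296 -27.0 -201.0 183.0 [110, 107, 95]
209 310 -7.0 -167.0 193.0 [100, 94, 84]
210 298 -20.0 -198.0 186.0 [70, 67, 64]
210 308 -4.0 -174.0 195.0 [91, 86, 78]
211 300 -10.0 -195.0 193.0 [89, 86, 76]
211 306 -3.0 -180.0 194.0 [89, 87, 76]
212 301 -2.0 -194.0 197.0 [89, 86, 74]
213 296 -7.0 -207.0 192.0 [90, 85, 77]
214 295 -2.0 -212.0 195.0 [92, 88, 77]
```

View pics/c.png

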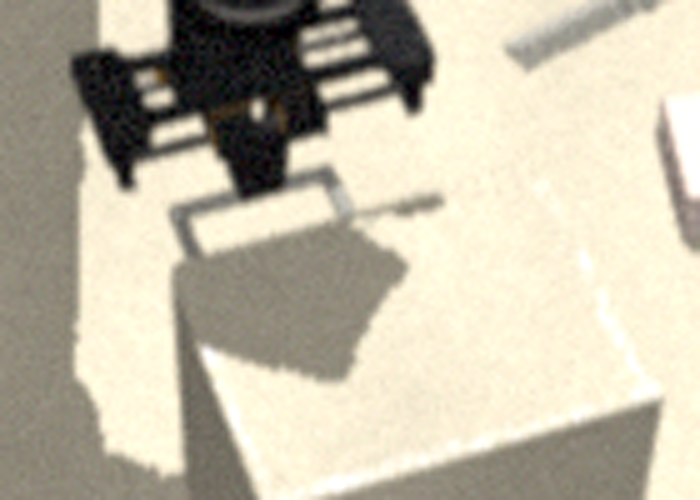

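The crop shows the fingertips resting on top of the bar, at crop (260,185), so they reach less deep than assumed. I'll lift, go back, and measure the real tip height from depth.

Call:
play_rows --pt "1 0 0 -0.2 0 0 0" --pt "1 0 0 -0.6 0 0 0" --pt "1 -0.54 0.05 -0.6 0 0 0" --pt "1 -0.54 0.05 -0.6 0 0 0" --pt "1 -0.54 0.05 -0.6 0 0 0"

```text
t: 6.45
position: [0.5816, -0.0472, 0.2136]
tool_rot: [-0.137, -3.135, 0.001]
ft_force: [0.4, 0.4, -0.3]
opening: 0.0002
gripper_force: 0.0
```

```bash
python3 - <<'E'
from h import *
s=monitor.sense();print(s['position'],s['ft_force'].round(2),s['opening'])
for n in('scene','top'):
    d=grab(n);P=d['P'];k=d['frame'].max(-1)<40
    m=k&(np.hypot(*(P[...,:2]-s['position'][:2]).transpose(2,0,1))<.03)&(P[...,2]>.15)&(P[...,2]<.4)
    z=P[m][:,2];print(n,m.sum(),np.percentile(z,[0,2,5,20,50]).round(4) if m.sum() else '')
    q=P[m];o=np.argsort(q[:,2])[:8];print((q[o]-s['position']).round(4).tolist())
E
```

```text
[ 0.58160475 -0.04723356  0.21357735] [ 0.45  0.36 -0.26] 0.00022881722158103187
scene 291 [0.2148 0.222  0.2268 0.2459 0.3112]
[[0.0049, -0.005, 0.0013], [0.0084, 0.0025, 0.0057], [0.0086, -0.0096, 0.0076], [0.008, 0.0057, 0.008], [0.0081, -0.0033, 0.0082], [0.0092, -0.0009, 0.0082], [0.005, -0.002, 0.0085], [0.0115, 0.0101, 0.0094]]
top 7 [0.2921 0.2923 0.2925 0.2945 0.2993]
[[-0.0238, 0.006, 0.0785], [-0.0239, 0.0083, 0.08], [-0.0245, 0.0129, 0.0845], [-0.0199, 0.0196, 0.0858], [-0.0201, 0.0219, 0.0876], [-0.0226, 0.0175, 0.0881], [-0.0227, 0.0153, 0.0887]]
```

```bash
python3 - <<'E'
from h import *
s=monitor.sense()
d=grab('scene');P=d['P']
q=P-s['position'];m=(np.hypot(q[...,0],q[...,1])<.02)&(q[...,2]>-.04)&(q[...,2]<.012)
for r,c in zip(*np.where(m)): print(r,c,(q[r,c]*1e3).round().tolist(),d['frame'][r,c].tolist())
f=d['frame'][160:240,270:370,::-1];cv2.imwrite('pics/d.png',cv2.resize(cv2.convertScaleAbs(f,alpha=1.5),None,fx=6,fy=6,interpolation=2))
E
```

```text
195 309 [-2.0, -14.0, 10.0] [94, 89, 79]
195 319 [10.0, 11.0, 12.0] [26, 26, 26]
195 320 [11.0, 13.0, 12.0] [65, 65, 64]
196 309 [-3.0, -14.0, 6.0] [113, 109, 100]
196 314 [5.0, -2.0, 8.0] [14, 11, 13]
196 316 [7.0, 3.0, 8.0] [2, 0, 3]
196 317 [7.0, 6.0, 6.0] [14, 14, 14]
196 318 [12.0, 7.0, 12.0] [20, 22, 19]
196 319 [12.0, 10.0, 10.0] [33, 29, 27]
196 320 [11.0, 13.0, 8.0] [69, 67, 63]
197 310 [6.0, -14.0, 11.0] [69, 66, 63]
197 311 [8.0, -12.0, 12.0] [18, 20, 22]
197 312 [7.0, -9.0, 10.0] [12, 3, 5]
197 313 [8.0, -6.0, 9.0] [11, 15, 14]
197 314 [10.0, -4.0, 10.0] [16, 14, 9]
197 315 [11.0, -2.0, 11.0] [33, 32, 28]
197 316 [9.0, 2.0, 6.0] [38, 35, 30]
197 317 [12.0, 4.0, 8.0] [49, 47, 43]
197 318 [13.0, 7.0, 8.0] [54, 50, 44]
197 319 [10.0, 11.0, 4.0] [80, 76, 68]
198 310 [5.0, -14.0, 5.0] [73, 71, 67]
198 311 [10.0, -13.0, 11.0] [36, 37, 34]
198 312 [12.0, -11.0, 11.0] [23, 20, 21]
198 313 [10.0, -7.0, 7.0] [33, 32, 28]
198 314 [10.0, -4.0, 6.0] [59, 55, 51]
198 315 [11.0, -1.0, 6.0] [75, 70, 64]
198 316 [10.0, 2.0, 3.0] [86, 83, 72]
198 317 [7.0, 6.0, -2.0] [109, 104, 93]
198 318 [11.0, 7.0, 2.0] [109, 105, 92]
199 311 [11.0, -13.0, 7.0] [77, 75, 68]
199 312 [10.0, -10.0, 5.0] [71, 70, 63]
199 313 [7.0, -6.0, -0.0] [83, 78, 70]
199 314 [9.0, -4.0, 1.0] [113, 108, 95]
199 315 [7.0, 0.0, -4.0] [128, 125, 110]
200 312 [9.0, -10.0, -0.0] [125, 118, 104]
```

View pics/d.png

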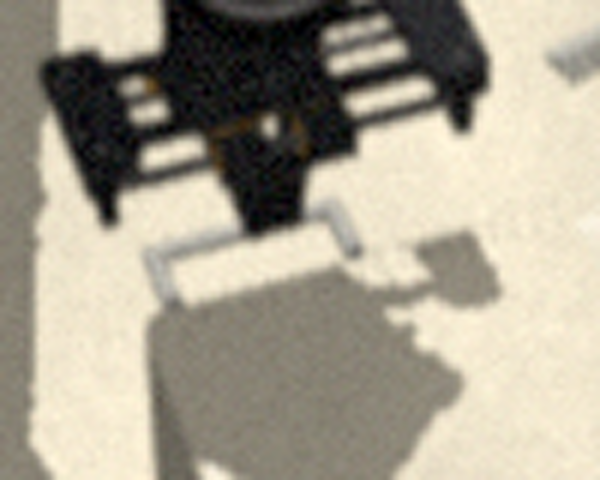

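```bash
python3 - <<'E'
from h import *
s=monitor.sense();r=tool(174.8)
for n in('scene','top'):
    d=grab(n);P=d['P'];q=r.inv().apply((P-s['position']).reshape(-1,3)).reshape(P.shape)
    k=(d['frame'].max(-1)<45)&(P[...,2]>.205)&(abs(q[...,0])<.06)&(abs(q[...,1])<.12)
    for lo in np.arange(-.12,.12,.02):
        m=k&(q[...,1]>=lo)&(q[...,1]<lo+.02)
        if m.sum()>5: 
            w=q[m];w=w[np.argsort(-w[:,2])][2:5];print(n,round(lo,2),m.sum(),w.round(3).tolist())
p,a=door(0,-.027,-.150);print(inc([*p,.165],a+180))
E
```

```text
scene -0.12 67 [[0.057, -0.103, -0.383], [0.059, -0.105, -0.385], [0.053, -0.102, -0.386]]
scene -0.1 322 [[-0.036, -0.084, -0.08], [-0.036, -0.081, -0.082], [-0.031, -0.085, -0.082]]
scene -0.08 437 [[-0.025, -0.065, -0.083], [-0.027, -0.073, -0.084], [-0.036, -0.078, -0.093]]
scene -0.06 431 [[-0.022, -0.049, -0.101], [0.016, -0.054, -0.102], [-0.021, -0.044, -0.102]]
scene -0.04 927 [[-0.034, -0.024, -0.073], [-0.036, -0.022, -0.074], [-0.033, -0.024, -0.077]]
scene -0.02 737 [[-0.008, -0.003, -0.008], [-0.007, -0.002, -0.011], [-0.007, -0.005, -0.011]]
scene 0.0 591 [[-0.01, 0.003, -0.008], [-0.007, 0.012, -0.01], [-0.009, 0.006, -0.01]]
scene 0.02 276 [[-0.032, 0.029, -0.076], [-0.033, 0.02, -0.076], [-0.033, 0.02, -0.079]]
scene 0.04 106 [[0.022, 0.051, -0.101], [-0.021, 0.055, -0.101], [-0.021, 0.052, -0.102]]
scene 0.06 141 [[-0.034, 0.078, -0.079], [-0.028, 0.078, -0.08], [-0.023, 0.074, -0.08]]
scene 0.08 90 [[-0.033, 0.082, -0.08], [-0.034, 0.081, -0.085], [-0.034, 0.081, -0.089]]
top -0.04 11 [[-0.028, -0.021, -0.374], [-0.026, -0.022, -0.374], [-0.022, -0.026, -0.378]]
top -0.02 32 [[0.032, -0.01, -0.087], [0.036, -0.0, -0.159], [-0.052, -0.0, -0.35]]
top 0.0 155 [[0.032, 0.019, -0.081], [0.032, 0.015, -0.081], [0.032, 0.01, -0.081]]
top 0.02 175 [[0.032, 0.028, -0.077], [0.032, 0.021, -0.077], [0.02, 0.029, -0.083]]
top 0.04 113 [[0.021, 0.047, -0.1], [0.022, 0.056, -0.101], [0.022, 0.051, -0.101]]
top 0.06 212 [[0.022, 0.062, -0.099], [0.013, 0.065, -0.099], [0.02, 0.067, -0.1]]
top 0.08 147 [[0.032, 0.084, -0.099], [0.033, 0.091, -0.099], [0.019, 0.083, -0.1]]
[-0.04, -0.05, 0.98, -0.01, -0.02, 0.04]
```

The tips end about level with the reported TCP height, and the body starts about 70 mm above it. I'll use that empirically and descend to 0.158.

Call:
play_rows --pt "1 -0.04 -0.05 0 0 0 0" --pt "1 -0.04 -0.05 0.2 0 0 0" --pt "1 -0.04 -0.05 0.4 0 0 0" --pt "1 -0.04 -0.05 0.6 0 0 0" --pt "1 -0.04 -0.05 0.8 0 0 0" --pt "1 -0.04 -0.05 1.0 0 0 0" --pt "1 -0.04 -0.05 1.12 0 0 0" --pt "1 -0.04 -0.05 1.12 0 0 0"

```text
t: 7.5
position: [0.5844, -0.0499, 0.1571]
tool_rot: [-0.137, -3.137, 0.0]
ft_force: [-1.3, -0.7, 0.6]
opening: 0.0005
gripper_force: 0.0
```

Call:
play_rows --pt "1 0.06 0 0 0 0 0" --pt "1 0.12 0 0 0 0 0" --pt "1 0.16 0 0 0 0 0" --pt "1 0.2 0 0 0 0 0" --pt "1 0.22 0 0 0 0 0" --pt "1 0.24 0 0 0 0 0" --pt "1 0.26 0 0 0 0 0"

```text
t: 8.2
position: [0.5722, -0.0487, 0.1583]
tool_rot: [0.138, 3.138, -0.0]
ft_force: [2.7, -0.9, -0.1]
opening: 0.0003
gripper_force: 1.2
```

Call:
play_rows --pt "1 0.02 0 0 0 0 0" --pt "1 0.04 0 0 0 0 0"

```text
t: 8.4
position: [0.5721, -0.0487, 0.1585]
tool_rot: [0.138, 3.134, 0.001]
ft_force: [7.1, -0.7, -3.5]
opening: 0.0003
gripper_force: 3.6
```

Call:
play_rows --pt "1 0.02 0 0 0 0 0" --pt "1 0.04 0 0 0 0 0"

```text
t: 8.6
position: [0.5719, -0.0486, 0.1586]
tool_rot: [0.139, 3.131, 0.002]
ft_force: [11.2, -1.2, -8.4]
opening: 0.0006
gripper_force: 5.4
```

Call:
play_rows --pt "1 0.02 0 0 0 0 0" --pt "1 0.04 0 0 0 0 0"

```text
t: 8.8
position: [0.5669, -0.0478, 0.1583]
tool_rot: [0.139, 3.137, 0.001]
ft_force: [-0.0, 0.1, 0.2]
opening: 0.0006
gripper_force: 0.2
```

```bash
python3 - <<'E'
from h import *
s=monitor.sense();c=s['position'][:2]-HINGE;print('door-frame now',c@CX,c@CY)
p,a=door(2,-.038,-.150);p0=np.r_[p,.158];r0=tool(a+180);print('to start',inc(p0,a+180))
for k in range(1,13):
    p,a=door(2+2.33*k,-.038,-.150);print(inc([*p,.158],a+180,p0,r0))
E
```

```text
door-frame now -0.04414396554022125 -0.1494765958253075
to start [-0.02, 0.02, 0.01, 0.01, 0.02, 0.43]
[0.12, 0.03, 0.0, -0.0, -0.0, 0.47]
[0.24, 0.07, 0.0, -0.0, -0.0, 0.93]
[0.36, 0.11, 0.0, 0.0, -0.0, 1.4]
[0.48, 0.16, 0.0, 0.0, -0.0, 1.86]
[0.59, 0.22, 0.0, 0.0, -0.0, 2.33]
[0.7, 0.27, 0.0, 0.0, -0.0, 2.8]
[0.81, 0.33, 0.0, -0.0, -0.0, 3.26]
[0.92, 0.4, 0.0, 0.0, -0.0, 3.73]
[1.02, 0.47, 0.0, 0.0, -0.0, 4.19]
[1.12, 0.55, 0.0, 0.0, -0.0, 4.66]
[1.22, 0.62, 0.0, 0.0, -0.0, 5.13]
[1.32, 0.71, 0.0, 0.0, -0.0, 5.59]
```

Call:
play_rows --pt "1 0.12 0.03 0 0 0 0.6" --pt "1 0.24 0.07 0 0 0 1.2" --pt "1 0.36 0.11 0 0 0 1.7" --pt "1 0.48 0.16 0 0 0 2.2" --pt "1 0.59 0.22 0 0 0 2.7" --pt "1 0.7 0.27 0 0 0 3.2" --pt "1 0.81 0.33 0 0 0 3.7" --pt "1 0.92 0.4 0 0 0 4.1" --pt "1 1.02 0.47 0 0 0 4.6" --pt "1 1.12 0.55 0 0 0 5.1" --pt "1 1.22 0.62 0 0 0 5.5" --pt "1 1.32 0.71 0 0 0 6.0"

```text
t: 10.0
position: [0.5029, -0.0069, 0.1583]
tool_rot: [-0.948, -2.995, 0.0]
ft_force: [1.1, 0.7, 0.5]
opening: 0.0
gripper_force: 0.4
```

```bash
cat >> h.py <<'E'
def arc(th0,th1,n,x,y,z):
    s=monitor.sense();c=s['position'][:2]-HINGE
    yaw=np.degrees(np.arctan2(*R.from_rotvec(s['tool_rot']).as_matrix()[1::-1,0]))
    print('pos',s['position'].round(4),'yaw',yaw,'pol angle',np.degrees(np.arctan2(-(c@CX),-(c@CY))),'r',np.hypot(*c),s['ft_force'].round(1),s['q'].round(2),s['t'])
    for t in np.linspace(th0,th1,n+1)[1:]:
        p,a=door(t,x,y);print(t.round(1),inc([*p,z],a+180))
E
python3 - <<'E'
from h import *
arc(30,58,12,-.038,-.150,.158)
E
```

```text
pos [ 0.5029 -0.0069  0.1583] yaw 144.87388549749738 pol angle 44.283799592723994 r 0.15995598350277773 [1.1 0.7 0.5] [ 0.31  0.72 -0.64  1.99  0.7   0.66  0.17] 10.0
32.3 [0.09, 0.13, 0.01, -0.0, -0.0, 0.49]
34.7 [0.21, 0.17, 0.01, -0.0, -0.0, 0.95]
37.0 [0.33, 0.22, 0.01, -0.0, -0.0, 1.42]
39.3 [0.45, 0.26, 0.01, -0.0, -0.0, 1.89]
41.7 [0.56, 0.32, 0.01, -0.0, -0.0, 2.35]
44.0 [0.67, 0.37, 0.01, -0.0, -0.0, 2.82]
46.3 [0.78, 0.44, 0.01, -0.01, -0.0, 3.29]
48.7 [0.89, 0.5, 0.01, -0.01, -0.0, 3.75]
51.0 [0.99, 0.57, 0.01, -0.01, -0.0, 4.22]
53.3 [1.1, 0.65, 0.01, -0.01, -0.0, 4.69]
55.7 [1.19, 0.73, 0.01, -0.01, -0.0, 5.15]
58.0 [1.29, 0.81, 0.01, -0.01, -0.0, 5.62]
```

Call:
play_rows --pt "1 0.1 0.1 0 0 0 0.5" --pt "1 0.21 0.17 0 0 0 0.95" --pt "1 0.33 0.22 0 0 0 1.4" --pt "1 0.45 0.26 0 0 0 1.9" --pt "1 0.56 0.32 0 0 0 2.35" --pt "1 0.67 0.37 0 0 0 2.8" --pt "1 0.78 0.44 0 0 0 3.3" --pt "1 0.89 0.5 0 0 0 3.75" --pt "1 0.99 0.57 0 0 0 4.2" --pt "1 1.1 0.65 0 0 0 4.7" --pt "1 1.19 0.73 0 0 0 5.15" --pt "1 1.29 0.81 0 0 0 5.6"

```text
t: 11.2
position: [0.4732, 0.0631, 0.1583]
tool_rot: [-1.644, -2.676, 0.002]
ft_force: [0.5, -0.1, 1.1]
opening: 0.0007
gripper_force: 0.4
```

Call:
play_rows --pt "1 0.12 0.03 0 0 0 0.47" --pt "1 0.24 0.07 0 0 0 0.93" --pt "1 0.36 0.11 0 0 0 1.4" --pt "1 0.48 0.16 0 0 0 1.86" --pt "1 0.59 0.22 0 0 0 2.33" --pt "1 0.7 0.27 0 0 0 2.8" --pt "1 0.81 0.33 0 0 0 3.26" --pt "1 0.92 0.4 0 0 0 3.73" --pt "1 1.02 0.47 0 0 0 4.2" --pt "1 1.12 0.55 0 0 0 4.7" --pt "1 1.2 0.61 0 0 0 5.0" --pt "1 1.25 0.65 0 0 0 5.3"

```text
t: 12.4
position: [0.474, 0.1339, 0.1582]
tool_rot: [-2.213, -2.229, 0.001]
ft_force: [-0.7, -0.8, -0.7]
opening: 0.0003
gripper_force: 0.2
```

```bash
python3 - <<'E'
from h import *
arc(84,85,1,-.038,-.150,.158)
E
```

```text
pos [0.474  0.1339 0.1582] yaw 90.42616794102376 pol angle 98.55595122126871 r 0.15498356116596582 [-0.7 -0.8 -0.7] [-0.16  0.66 -0.33  2.03  0.42  0.51 -0.79] 12.4
85.0 [0.03, 0.01, 0.0, -0.01, 0.0, 0.13]
```

Call:
play_rows --pt "1 -0.1 0 0 0 0 0" --pt "1 -0.18 0 0 0 0 0" --pt "1 -0.18 0 -0.4 0 0 0" --pt "1 -0.18 0 -1.0 0 0 0" --pt "1 -0.18 0 -1.8 0 0 0" --pt "1 -0.18 0 -2.4 0 0 0" --pt "1 -0.18 0 -2.4 0 0 0"

```text
t: 13.1
position: [0.4765, 0.1248, 0.2817]
tool_rot: [2.211, 2.227, 0.01]
ft_force: [-0.6, -0.8, 0.3]
opening: 0.0005
gripper_force: 0.0
```

```bash
python3 - <<'E'
from h import *
s=monitor.sense();print(s['position'],s['tool_rot'])
g=np.array([.5455,-.285])
print('to groomer hi',inc([*g,.28],90))
E
```

```text
[0.47653298 0.12477813 0.28173269] [2.21090004 2.22672002 0.01039318]
to groomer hi [-8.21, 1.32, 0.03, 0.08, -0.02, 0.08]
```

Call:
play_rows --pt "-0.4 -0.7 0.1 0 0 0 0" --pt "-0.4 -1.5 0.2 0 0 0 0" --pt "-0.4 -2.4 0.4 0 0 0 0" --pt "-0.4 -3.3 0.5 0 0 0 0" --pt "-0.4 -4.2 0.7 0 0 0 0" --pt "-0.4 -5.1 0.8 0 0 0 0" --pt "-0.4 -6 1 0 0 0 0" --pt "-0.4 -6.8 1.1 0 0 0 0" --pt "-0.4 -7.5 1.2 0 0 0 0" --pt "-0.4 -8.0 1.3 0 0 0 0" --pt "-0.4 -8.2 1.32 0.03 0.08 0 0.08" --pt "-0.4 -8.2 1.32 0.03 0.08 0 0.08"

```text
t: 14.3
position: [0.5428, -0.286, 0.2752]
tool_rot: [-2.218, -2.215, 0.01]
ft_force: [-0.1, -0.2, 0.0]
opening: 0.0617
gripper_force: 0.0
```

```bash
python3 - <<'E'
from h import *
s=monitor.sense();rr=R.from_rotvec(s['tool_rot']);print(s['position'],s['tool_rot'],s['opening'],s['q'].round(2))
d=grab('scene');P=d['P'];q=rr.inv().apply((P-s['position']).reshape(-1,3)).reshape(P.shape)
k=(d['frame'].max(-1)<50)&(P[...,2]>.2)&(abs(q[...,0])<.03)&(abs(q[...,1])<.07)
w=q[k];w=w[np.argsort(-w[:,2])][:25:2];print((w*1e3).round().tolist())
t=grab('top')
cv2.imwrite('pics/e.png',cv2.resize(t['frame'][60:260,240:500,::-1],None,fx=3,fy=3))
# door: bar and door top, pocket rim
for n,D in(('scene',d),('top',t)):
    P=D['P'];c=P[...,:2]-HINGE;u=c@CX;v=c@CY;z=P[...,2];r=np.hypot(u,v);a=np.degrees(np.arctan2(-u,-v))
    m=(z>.189)&(z<.2)&(r>.06)&(r<.215)&(u<-.04)
    print(n,'doortop',m.sum(),np.percentile(a[m],[5,25,50,75,95]).round(1) if m.sum() else '',)
    if m.sum()>20: print(cv2.minAreaRect(P[m][:,:2].astype(np.float32)))
    m=(z>.085)&(z<.101)&(r>.03)&(r<.2)&(u<-.02)
    if m.sum()>10: print('rim',m.sum(),cv2.minAreaRect(P[m][:,:2].astype(np.float32)))
for th in(80,84,88): print(th,door(th,.034,-.1))
E
```

```text
[ 0.5428291  -0.28600008  0.27518845] [-2.21789948 -2.21498005  0.01005453] 0.061665024148396495 [ 0.65  0.66 -0.44  1.54  0.31  1.02  0.12]
[[0.0, -33.0, -8.0], [6.0, -32.0, -10.0], [3.0, -33.0, -11.0], [8.0, -30.0, -12.0], [-3.0, -30.0, -13.0], [-5.0, 46.0, -14.0], [1.0, -30.0, -15.0], [1.0, -32.0, -17.0], [4.0, -30.0, -18.0], [-1.0, -31.0, -19.0], [-0.0, -33.0, -21.0], [-3.0, -33.0, -21.0], [-6.0, -30.0, -22.0]]
scene doortop 191 [80.9 83.3 85.  86.6 88.3]
((0.48812738060951233, 0.11937525868415833), (0.05823224410414696, 0.15262670814990997), 88.19332885742188)
rim 132 ((0.48762834072113037, 0.06490665674209595), (0.058883823454380035, 0.12434117496013641), 89.2697525024414)
top doortop 369 [82.4 84.4 86.1 87.4 89.3]
((0.48886701464653015, 0.12272782623767853), (0.05905790254473686, 0.1514950692653656), 88.79975128173828)
rim 118 ((0.5063698291778564, 0.06586073338985443), (0.052855078130960464, 0.16007515788078308), 88.63441467285156)
80 (array([0.52768102, 0.05478525]), np.float64(-85.21999999999998))
84 (array([0.52497211, 0.06164184]), np.float64(-89.22))
88 (array([0.5227481 , 0.06867068]), np.float64(-93.22))
```

View pics/e.png

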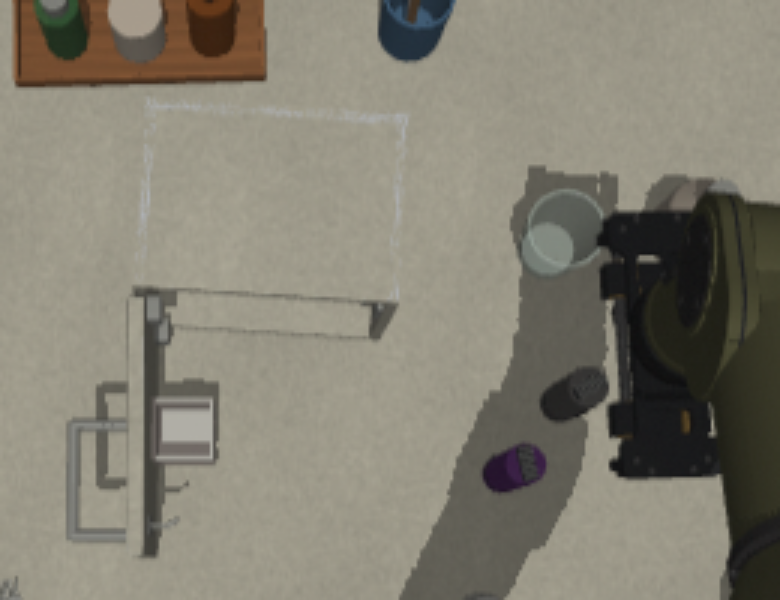

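The top view shows the door open about 85°, with the pocket at crop (185,430), the grey groomer at (575,392) and the purple one at (515,467). Descending on the groomer.

Call:
play_rows --pt "-0.4 0.02 0.05 0.6 0 0 0" --pt "-0.4 0.02 0.05 1.2 0 0 0" --pt "-0.4 0.02 0.05 1.8 0 0 0" --pt "-0.4 0.02 0.05 2.3 0 0 0" --pt "-0.4 0.02 0.05 2.7 0 0 0" --pt "-0.4 0.02 0.05 3.1 0 0 0" --pt "-0.4 0.02 0.05 3.4 0 0 0" --pt "-0.4 0.02 0.05 3.5 0 0 0" --pt "-0.4 0.02 0.05 3.5 0 0 0" --pt "-0.4 0.02 0.05 3.5 0 0 0"

```text
t: 15.4
position: [0.5459, -0.2836, 0.1026]
tool_rot: [-2.217, -2.221, 0.007]
ft_force: [0.6, 0.5, -0.6]
opening: 0.0617
gripper_force: 0.0
```

```bash
python3 - <<'E'
from h import *
s=monitor.sense();rr=R.from_rotvec(s['tool_rot']);print(s['position'],s['tool_rot'],s['ft_force'],s['opening'])
d=grab('scene');f=d['frame'][170:290,180:300,::-1];cv2.imwrite('pics/f.png',cv2.resize(cv2.convertScaleAbs(f,alpha=1.8),None,fx=5,fy=5,interpolation=2))
P=d['P'];q=rr.inv().apply((P-s['position']).reshape(-1,3)).reshape(P.shape)
k=(d['frame'].max(-1)<60)&(P[...,2]>.02)&(abs(q[...,0])<.02)&(abs(q[...,1])<.02);w=q[k];print(k.sum(),(np.percentile(w,[2,50,98],axis=0)*1e3).round().tolist())
E
```

```text
[ 0.54588812 -0.28364416  0.10258935] [-2.21698823 -2.22083228  0.00656742] [ 0.60258022  0.54371883 -0.57323025] 0.06167796193352668
732 [[-19.0, -19.0, -415.0], [-1.0, 4.0, -379.0], [19.0, 19.0, 77.0]]
```

View pics/f.png

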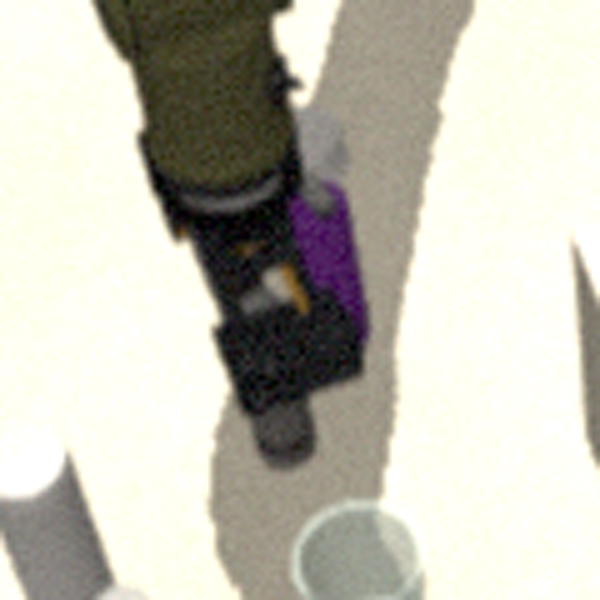

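The crop shows the gripper over the groomer, with its foot at crop (285,435) and the purple one clear. Gripping.

Call:
play_rows --pt "0 0 0 0 0 0 0" --pt "0.4 0 0 0 0 0 0" --pt "0.6 0 0 0 0 0 0" --pt "0.6 0 0 0 0 0 0" --pt "0.6 0 0 0 0 0 0" --pt "0.6 0 0 0 0 0 0" --grip_force 25

```text
t: 16.05
position: [0.5452, -0.2839, 0.102]
tool_rot: [-2.217, -2.219, 0.008]
ft_force: [-0.5, -0.2, 1.9]
opening: 0.0352
gripper_force: 25.0
```

Call:
play_rows --pt "0.6 0 0 -0.2 0 0 0" --pt "0.6 0 0 -0.6 0 0 0" --pt "0.6 0 0 -1.1 0 0 0" --pt "0.6 0 0 -1.7 0 0 0" --pt "0.6 0 0 -2.3 0 0 0" --pt "0.6 0 0 -2.9 0 0 0" --pt "0.6 0 0 -3.4 0 0 0" --pt "0.6 0 0 -3.4 0 0 0" --pt "0.6 0 0 -3.4 0 0 0"

```text
t: 16.95
position: [0.546, -0.2837, 0.2714]
tool_rot: [-2.216, -2.219, 0.008]
ft_force: [0.1, 0.7, -2.6]
opening: 0.0352
gripper_force: 25.0
```

```bash
python3 - <<'E'
from h import *
s=monitor.sense();print(s['position'],s['tool_rot'],s['ft_force'],s['opening'])
d=grab('scene');P=d['P']
# groomer lower part
m=(P[...,2]>.1)&(P[...,2]<.27)&(np.hypot(P[...,0]-s['position'][0],P[...,1]-s['position'][1])<.03)
q=P[m];print(m.sum(),q[:,2].min(),np.percentile(q[:,2],3))
for lo in np.arange(.16,.27,.02):
    w=q[(q[:,2]>lo)&(q[:,2]<lo+.02)]
    if len(w)>4:print(round(lo,2),len(w),w[:,:2].mean(0).round(4),w[:,:2].min(0).round(3),w[:,:2].max(0).round(3))
# pocket & door from top view
t=grab('top');P=t['P'];c=P[...,:2]-HINGE;u=c@CX;v=c@CY;z=P[...,2]
m=(z>.19)&(z<.199)&(u<-.03)&(u>-.22)&(v>-.03)&(v<.03)
x,y=P[m][:,0],P[m][:,1]
for lo in np.arange(.42,.6,.03):
    k=(x>lo)&(x<lo+.03)
    if k.sum()>5: print('door',round(lo+.015,3),k.sum(),np.percentile(y[k],[3,50,97]).round(4))
m=(z>.08)&(z<.1)&(P[...,0]>.46)&(P[...,0]<.6)&(P[...,1]>0)&(P[...,1]<.11)
q=P[m];print('rim',m.sum(),np.percentile(q,[1,50,99],axis=0).round(4).tolist())
m=(z>.028)&(z<.045)&(P[...,0]>.46)&(P[...,0]<.6)&(P[...,1]>0)&(P[...,1]<.11)
q=P[m];print('floor',m.sum(),np.percentile(q,[1,50,99],axis=0).round(4).tolist())
E
```

```text
[ 0.54597257 -0.28368051  0.27144035] [-2.21618878 -2.21943571  0.00824647] [ 0.06115958  0.71708445 -2.56057987] 0.03521428449860002
243 0.1666896805157403 0.1706035489187228
0.16 33 [ 0.559  -0.2865] [ 0.546 -0.303] [ 0.566 -0.271]
0.18 63 [ 0.5587 -0.2883] [ 0.546 -0.304] [ 0.566 -0.268]
0.2 63 [ 0.5591 -0.2873] [ 0.548 -0.304] [ 0.567 -0.269]
0.22 62 [ 0.5592 -0.2872] [ 0.547 -0.303] [ 0.565 -0.268]
0.24 22 [ 0.5624 -0.2862] [ 0.559 -0.298] [ 0.566 -0.272]
door 0.435 65 [0.0944 0.0995 0.1069]
door 0.465 68 [0.0935 0.1    0.1063]
door 0.495 71 [0.093  0.1002 0.1057]
door 0.525 66 [0.0925 0.0978 0.105 ]
door 0.555 66 [0.092  0.0982 0.1046]
door 0.585 54 [0.0913 0.0987 0.1041]
rim 107 [[0.4636, 0.0386, 0.0867], [0.516, 0.0809, 0.0951], [0.558, 0.093, 0.0999]]
floor 282 [[0.4953, 0.0377, 0.0282], [0.5238, 0.0652, 0.0328], [0.5461, 0.0878, 0.0428]]
```

Call:
play_rows --pt "0.6 0.4 0 0 0 0 0" --pt "0.6 1 -0.1 0 0 0 0" --pt "0.6 1.7 -0.2 0 0 0 0.1" --pt "0.6 2.4 -0.3 0 0 0 0.2" --pt "0.6 3.1 -0.4 0 0 0 0.2" --pt "0.6 3.8 -0.45 0 0 0 0.2" --pt "0.6 4.5 -0.45 0 0 0 0.2" --pt "0.6 5.2 -0.45 0 0 0 0.2" --pt "0.6 5.9 -0.45 0 0 0 0.2" --pt "0.6 6.5 -0.45 0 0 0 0.2" --pt "0.6 6.85 -0.45 0 0 0 0.2" --pt "0.6 6.98 -0.45 0 0 0 0.2"

```text
t: 18.25
position: [0.5224, 0.0676, 0.2707]
tool_rot: [-2.23, -2.203, 0.01]
ft_force: [0.1, 0.4, -2.1]
opening: 0.0346
gripper_force: 25.0
```

Call:
play_rows --pt "0.6 0 0 0 0 0 0" --pt "0.6 0 0 0 0 0 0" --pt "0.6 0 0 0 0 0 0"

```text
t: 18.55
position: [0.5234, 0.0633, 0.2715]
tool_rot: [-2.239, -2.197, 0.01]
ft_force: [0.0, 0.5, -2.7]
opening: 0.0354
gripper_force: 25.0
```

```bash
python3 - <<'E'
from h import *
s=monitor.sense();print(s['position'],s['tool_rot'],s['ft_force'],s['opening'],s['q'].round(2))
d=grab('scene');P=d['P']
m=(P[...,2]>.15)&(P[...,2]<.26)&(np.hypot(P[...,0]-s['position'][0],P[...,1]-s['position'][1])<.024)
q=P[m];print(m.sum())
for lo in np.arange(.16,.26,.02):
    w=q[(q[:,2]>lo)&(q[:,2]<lo+.02)]
    if len(w)>4:print(round(lo,2),len(w),w[:,:2].mean(0).round(4),w[:,:2].min(0).round(3),w[:,:2].max(0).round(3))
E
```

```text
[0.52335352 0.0632841  0.27147624] [-2.238941   -2.19732539  0.01000783] [ 0.03682252  0.47596018 -2.69757326] 0.03540076699492079 [ 0.07  0.54 -0.44  1.8   0.29  0.87 -0.52]
263
0.16 29 [0.5349 0.0546] [0.52  0.043] [0.544 0.074]
0.18 56 [0.5349 0.0544] [0.517 0.041] [0.544 0.076]
0.2 62 [0.5338 0.0546] [0.513 0.042] [0.543 0.076]
0.22 62 [0.5343 0.0541] [0.508 0.042] [0.543 0.073]
0.24 54 [0.5356 0.0539] [0.511 0.042] [0.545 0.074]
```

Call:
play_rows --pt "0.6 0.06 -0.02 0 0 0 0" --pt "0.6 0.06 -0.02 0.4 0 0 0" --pt "0.6 0.06 -0.02 0.8 0 0 0" --pt "0.6 0.06 -0.02 1.1 0 0 0" --pt "0.6 0.06 -0.02 1.3 0 0 0" --pt "0.6 0.06 -0.02 1.45 0 0 0" --pt "0.6 0.06 -0.02 1.55 0 0 0" --pt "0.6 0.06 -0.02 1.65 0 0 0" --pt "0.6 0.06 -0.02 1.75 0 0 0" --pt "0.6 0.06 -0.02 1.85 0 0 0" --pt "0.6 0.06 -0.02 1.95 0 0 0" --pt "0.6 0.06 -0.02 1.95 0 0 0"

```text
t: 19.8
position: [0.5214, 0.068, 0.1737]
tool_rot: [-2.235, -2.2, 0.009]
ft_force: [0.6, -0.6, -1.1]
opening: 0.035
gripper_force: 25.0
```

```bash
python3 - <<'E'
from h import *
s=monitor.sense();print(s['position'],s['ft_force'])
d=grab('scene');P=d['P'];f=d['frame'][140:260,240:400,::-1];cv2.imwrite('pics/g.png',cv2.resize(cv2.convertScaleAbs(f,alpha=1.6),None,fx=5,fy=5,interpolation=2))
E
```

```text
[0.52139015 0.06804408 0.1737363 ] [ 0.60194456 -0.58954467 -1.14624723]
```

View pics/g.png

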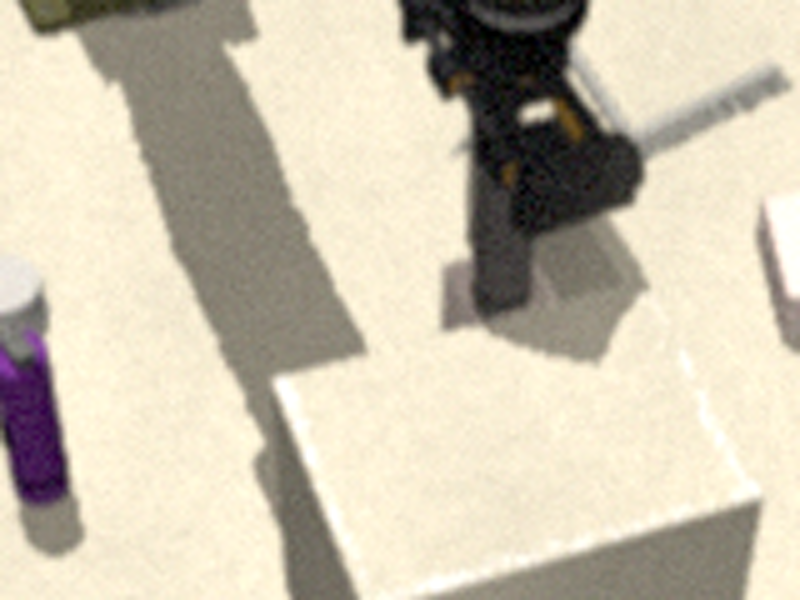

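The crop shows the groomer hanging at crop (500,270) with the pocket around its lower end at (460,295). That was the last picture, so from here I check by depth numbers.

```bash
python3 - <<'E'
from h import *
s=monitor.sense();print(s['position'],s['ft_force'])
d=grab('scene');P=d['P'];F=d['frame']
for c in(336,340,344):
    print([(r,*(P[r,c]*1e3).round().astype(int).tolist(),int(F[r,c].mean())) for r in range(180,210,2)])
print([(c,*(P[196,c]*1e3).round().astype(int).tolist(),int(F[196,c].mean())) for c in range(324,356,2)])
print([(c,*(P[188,c]*1e3).round().astype(int).tolist(),int(F[188,c].mean())) for c in range(324,356,2)])
E
```

```text
[0.52159508 0.06809439 0.17407741] [-0.72870476 -0.23044526 -1.88191362]
[(180, 523, 49, 178, 34), (182, 526, 48, 173, 30), (184, 525, 49, 163, 33), (186, 525, 49, 153, 32), (188, 523, 50, 143, 36), (190, 523, 50, 133, 35), (192, 526, 49, 127, 37), (194, 525, 50, 116, 36), (196, 526, 50, 108, 36), (198, 521, 52, 93, 29), (200, 529, 48, 93, 29), (202, 529, 49, 83, 44), (204, 529, 49, 74, 81), (206, 628, -2, 201, 139), (208, 633, -4, 199, 150)]
[(180, 535, 56, 187, 39), (182, 538, 55, 182, 39), (184, 537, 55, 172, 33), (186, 537, 56, 163, 39), (188, 540, 55, 157, 35), (190, 536, 57, 143, 35), (192, 534, 58, 131, 38), (194, 536, 57, 125, 36), (196, 537, 57, 117, 38), (198, 539, 56, 110, 39), (200, 537, 58, 98, 35), (202, 537, 58, 87, 55), (204, 622, 13, 195, 83), (206, 632, 9, 199, 91), (208, 637, 6, 199, 143)]
[(180, 601, 34, 264, 15), (182, 604, 33, 259, 18), (184, 603, 33, 250, 11), (186, 602, 34, 240, 19), (188, 540, 68, 152, 37), (190, 537, 70, 138, 39), (192, 539, 70, 131, 34), (194, 542, 68, 125, 38), (196, 537, 71, 110, 40), (198, 539, 70, 103, 36), (200, 540, 70, 95, 37), (202,
[... 189 characters left out ...]
 84), (332, 498, 50, 78, 91), (334, 501, 55, 79, 65), (336, 526, 50, 108, 36), (338, 531, 53, 112, 40), (340, 537, 57, 117, 38), (342, 537, 64, 113, 37), (344, 537, 71, 110, 40), (346, 519, 88, 83, 58), (348, 529, 89, 92, 80), (350, 537, 92, 100, 72), (352, 554, 89, 120, 71), (354, 564, 90, 129, 70)]
[(324, 392, 71, -5, 147), (326, 395, 77, -4, 143), (328, 398, 83, -4, 146), (330, 407, 86, 4, 145), (332, 404, 96, -4, 137), (334, 421, 94, 15, 62), (336, 523, 50, 143, 36), (338, 530, 53, 148, 33), (340, 540, 55, 157, 35), (342, 537, 63, 151, 40), (344, 540, 68, 152, 37), (346, 535, 77, 142, 49), (348, 520, 92, 119, 68), (350, 533, 92, 133, 68), (352, 549, 90, 150, 68), (354, 559, 91, 160, 68)]
```

Call:
play_rows --pt "0.6 -0.03 0.02 0.1 0 0 0" --pt "0.6 -0.03 0.02 0.2 0 0 0" --pt "0.6 -0.03 0.02 0.3 0 0 0" --pt "0.6 -0.03 0.02 0.4 0 0 0" --pt "0.6 -0.03 0.02 0.5 0 0 0" --pt "0.6 -0.03 0.02 0.58 0 0 0" --pt "0.6 -0.03 0.02 0.64 0 0 0" --pt "0.6 -0.03 0.02 0.68 0 0 0" --pt "0.6 -0.03 0.02 0.7 0 0 0"

```text
t: 20.8
position: [0.5225, 0.0667, 0.1392]
tool_rot: [-2.236, -2.2, 0.008]
ft_force: [0.1, 0.2, -2.2]
opening: 0.0355
gripper_force: 25.0
```

Call:
play_rows --pt "0.6 0 0 0.02 0 0 0" --pt "0.6 0 0 0.04 0 0 0"

```text
t: 21.0
position: [0.5226, 0.0667, 0.1374]
tool_rot: [-2.236, -2.2, 0.007]
ft_force: [-1.1, -0.3, -2.0]
opening: 0.035
gripper_force: 25.0
```

Call:
play_rows --pt "0.6 0 0 0.02 0 0 0" --pt "0.6 0 0 0.02 0 0 0"

```text
t: 21.2
position: [0.5224, 0.0666, 0.1363]
tool_rot: [-2.236, -2.2, 0.008]
ft_force: [0.8, -0.3, -1.9]
opening: 0.0359
gripper_force: 25.0
```

Call:
play_rows --pt "0.6 0 0 0.02 0 0 0" --pt "0.6 0 0 0.02 0 0 0"

```text
t: 21.4
position: [0.5224, 0.0666, 0.1353]
tool_rot: [-2.236, -2.2, 0.008]
ft_force: [0.4, -0.7, -2.6]
opening: 0.0352
gripper_force: 25.0
```

Call:
play_rows --pt "0.6 0 0 0.02 0 0 0" --pt "0.6 0 0 0.02 0 0 0"

```text
t: 21.6
position: [0.5226, 0.0668, 0.1349]
tool_rot: [-2.236, -2.2, 0.007]
ft_force: [-1.0, -0.6, 3.4]
opening: 0.0351
gripper_force: 25.0
```

Floor contact felt. Releasing and rising.

Call:
play_rows --pt "0.1 0 0 -0.02 0 0 0" --pt "0 0 0 -0.02 0 0 0" --pt "-0.2 0 0 -0.02 0 0 0" --pt "-0.3 0 0 -0.02 0 0 0" --pt "-0.3 0 0 -0.02 0 0 0" --pt "-0.3 0 0 -0.2 0 0 0" --pt "-0.3 0 0 -0.5 0 0 0" --pt "-0.3 0 0 -0.9 0 0 0" --pt "-0.3 0 0 -1.5 0 0 0" --pt "-0.3 0 0 -2.2 0 0 0" --pt "-0.3 0 0 -2.9 0 0 0" --pt "-0.3 0 0 -2.9 0 0 0"

```text
t: 22.8
position: [0.5262, 0.0678, 0.2843]
tool_rot: [2.239, 2.203, 0.005]
ft_force: [1.5, 0.2, -0.7]
opening: 0.0573
gripper_force: 0.0
```

```bash
python3 - <<'E'
from h import *
s=monitor.sense();print(s['position'],s['tool_rot'],s['ft_force'],s['opening'])
d=grab('scene');P=d['P'];F=d['frame'].max(-1)
m=(F<60)&(P[...,2]>.09)&(P[...,2]<.19)&(abs(P[...,0]-.5225)<.03)&(abs(P[...,1]-.066)<.03)
q=P[m];print(m.sum(),np.percentile(q,[2,50,98],axis=0).round(3).tolist())
for lo in np.arange(.1,.18,.02):
    w=q[(q[:,2]>lo)&(q[:,2]<lo+.02)]
    if len(w)>4:print(round(lo,2),len(w),w[:,:2].mean(0).round(4),np.percentile(w[:,:2],[3,97],axis=0).round(3).tolist())
t=grab('top');P=t['P'];z=P[...,2]
m=(z>.19)&(z<.199)&(P[...,0]>.4)&(P[...,0]<.585)&(abs(P[...,1]-.1)<.04);x,y=P[m].T[:2]
print('door slope deg',np.degrees(np.polyfit(x,y,1)[0]),m.sum(),np.polyval(np.polyfit(x,y,1),.52))
E
```

```text
[0.52615681 0.06775938 0.28431743] [2.23931671 2.2029852  0.0053557 ] [ 1.49283643  0.22131832 -0.70068427] 0.05734518040207878
269 [[0.511, 0.046, 0.092], [0.533, 0.058, 0.145], [0.541, 0.078, 0.176]]
0.1 52 [0.5335 0.0583] [[0.515, 0.047], [0.54, 0.075]]
0.12 48 [0.5347 0.0587] [[0.523, 0.047], [0.542, 0.074]]
0.14 54 [0.5341 0.0584] [[0.523, 0.046], [0.541, 0.078]]
0.16 91 [0.5263 0.0626] [[0.508, 0.048], [0.539, 0.079]]
door slope deg -0.7232961405562525 65 0.09939259811268983
```

```bash
python3 - <<'E'
from h import *
p,a=door(85.7,-.027,-.150);print(p,a+180,inc([*p,.284],a+180),inc([*p,.158],a+180))
E
```

```text
[0.47495286 0.12640497] 89.08000000000001 [1.18, -0.99, -0.07, -0.06, 0.0, -0.0] [1.18, -0.98, 2.45, -0.06, 0.0, -0.0]
```

Call:
play_rows --pt "1 0.4 -0.3 0 0 0 0" --pt "1 0.8 -0.7 0 0 0 0" --pt "1 1.18 -0.99 0 0 0 0" --pt "1 1.18 -0.99 0 0 0 0" --pt "1 1.18 -0.99 0 0 0 0" --pt "1 1.18 -0.99 0.4 0 0 0" --pt "1 1.18 -0.99 0.9 0 0 0" --pt "1 1.18 -0.99 1.3 0 0 0"

```text
t: 23.7
position: [0.4749, 0.1245, 0.213]
tool_rot: [-2.239, -2.197, 0.01]
ft_force: [-0.7, 0.6, 0.6]
opening: 0.0004
gripper_force: 0.0
```

```bash
python3 - <<'E'
from h import *
p,a=door(85.7,-.027,-.150);s=monitor.sense();print(s['position'],s['ft_force'],s['opening'],inc([*p,.158],a+180))
t=grab('top');P=t['P'];z=P[...,2];d=grab('scene')
for D in(t,d):
    P=D['P'];z=P[...,2]
    m=(z>.172)&(z<.19)&(P[...,1]>.115)&(P[...,1]<.17)&(P[...,0]>.4)&(P[...,0]<.55)
    q=P[m];print(m.sum(),np.percentile(q,[1,50,99],axis=0).round(3).tolist() if m.sum() else '')
E
```

```text
[0.47494278 0.12449961 0.21304419] [-0.74122625  0.59365794  0.5770982 ] 0.00037469887886762985 [0.04, 0.01, 1.1, -0.09, 0.02, -0.03]
0 
88 [[0.426, 0.116, 0.173], [0.512, 0.139, 0.181], [0.524, 0.155, 0.187]]
```

Call:
play_rows --pt "1 0.04 0 0.1 0 0 0" --pt "1 0.04 0 0.3 0 0 0" --pt "1 0.04 0 0.5 0 0 0" --pt "1 0.04 0 0.7 0 0 0" --pt "1 0.04 0 0.9 0 0 0" --pt "1 0.04 0 1.1 0 0 0" --pt "1 0.04 0 1.1 0 0 0"

```text
t: 24.5
position: [0.4733, 0.1282, 0.1583]
tool_rot: [-2.235, -2.2, 0.012]
ft_force: [0.2, -1.2, 0.5]
opening: 0.0003
gripper_force: 0.0
```

```bash
python3 - <<'E'
from h import *
arc(85.7,59,12,-.018,-.150,.158)
E
```

```text
pos [0.4733 0.1282 0.1583] yaw 89.09941118449511 pol angle 96.4217746267455 r 0.15438101621217118 [ 0.2 -1.2  0.5] [-0.15  0.66 -0.34  2.03  0.42  0.52 -0.8 ] 24.5
83.5 [-0.33, 0.02, 0.01, -0.11, 0.01, -0.44]
81.2 [-0.45, 0.01, 0.01, -0.11, 0.01, -0.89]
79.0 [-0.57, 0.01, 0.01, -0.11, 0.01, -1.33]
76.8 [-0.68, 0.01, 0.01, -0.11, 0.01, -1.78]
74.6 [-0.8, 0.02, 0.01, -0.11, 0.0, -2.22]
72.4 [-0.92, 0.03, 0.01, -0.11, 0.0, -2.67]
70.1 [-1.03, 0.05, 0.01, -0.11, -0.0, -3.11]
67.9 [-1.15, 0.07, 0.01, -0.11, -0.0, -3.56]
65.7 [-1.26, 0.09, 0.01, -0.11, -0.0, -4.0]
63.4 [-1.38, 0.12, 0.01, -0.11, -0.01, -4.45]
61.2 [-1.49, 0.15, 0.01, -0.11, -0.01, -4.89]
59.0 [-1.6, 0.19, 0.01, -0.11, -0.01, -5.34]
```

Call:
play_rows --pt "1 -0.1 0.0 0 -0.1 0 -0.1" --pt "1 -0.2 0.01 0 -0.1 0 -0.3" --pt "1 -0.3 0.01 0 -0.1 0 -0.6" --pt "1 -0.4 0.01 0 -0.1 0 -0.9" --pt "1 -0.52 0.01 0 -0.1 0 -1.3" --pt "1 -0.63 0.01 0 -0.1 0 -1.7" --pt "1 -0.75 0.02 0 -0.1 0 -2.1" --pt "1 -0.87 0.03 0 -0.1 0 -2.5" --pt "1 -0.98 0.04 0 -0.1 0 -2.9" --pt "1 -1.09 0.06 0 -0.1 0 -3.3" --pt "1 -1.2 0.08 0 -0.1 0 -3.8" --pt "1 -1.32 0.1 0 -0.1 0 -4.2"

```text
t: 25.7
position: [0.4784, 0.0618, 0.1599]
tool_rot: [1.797, 2.576, 0.004]
ft_force: [-0.3, 0.1, -0.4]
opening: 0.0004
gripper_force: 0.2
```

```bash
python3 - <<'E'
from h import *
arc(64.5,40.5,12,-.018,-.150,.158)
E
```

```text
pos [0.4784 0.0618 0.1599] yaw 110.21259885641744 pol angle 71.24476302044809 r 0.15027031799660598 [-0.3  0.1 -0.4] [ 0.06  0.67 -0.45  2.06  0.56  0.53 -0.44] 25.7
62.5 [-0.1, -0.03, 0.04, 0.03, -0.01, -0.41]
60.5 [-0.2, -0.03, 0.04, 0.03, -0.01, -0.81]
58.5 [-0.31, -0.04, 0.04, 0.03, -0.01, -1.21]
56.5 [-0.41, -0.04, 0.04, 0.03, -0.01, -1.61]
54.5 [-0.52, -0.03, 0.04, 0.03, -0.01, -2.01]
52.5 [-0.62, -0.02, 0.04, 0.03, -0.0, -2.41]
50.5 [-0.73, -0.01, 0.04, 0.03, -0.0, -2.81]
48.5 [-0.83, 0.0, 0.04, 0.03, -0.0, -3.21]
46.5 [-0.94, 0.02, 0.04, 0.03, -0.0, -3.61]
44.5 [-1.04, 0.04, 0.04, 0.03, -0.0, -4.01]
42.5 [-1.14, 0.07, 0.04, 0.03, -0.0, -4.41]
40.5 [-1.24, 0.1, 0.04, 0.03, -0.0, -4.81]
```

Call:
play_rows --pt "1 -0.1 -0.02 0.02 0 0 -0.4" --pt "1 -0.2 -0.03 0.02 0 0 -0.8" --pt "1 -0.31 -0.04 0.02 0 0 -1.2" --pt "1 -0.41 -0.04 0.02 0 0 -1.6" --pt "1 -0.52 -0.03 0.02 0 0 -2.0" --pt "1 -0.62 -0.02 0.02 0 0 -2.4" --pt "1 -0.73 -0.01 0.02 0 0 -2.8" --pt "1 -0.83 0 0.02 0 0 -3.2" --pt "1 -0.94 0.02 0.02 0 0 -3.6" --pt "1 -1.04 0.04 0.02 0 0 -4.0" --pt "1 -1.14 0.07 0.02 0 0 -4.4" --pt "1 -1.24 0.1 0.02 0 0 -4.8"

```text
t: 26.9
position: [0.5041, 0.005, 0.1588]
tool_rot: [1.222, 2.893, 0.003]
ft_force: [-0.4, 0.1, 0.7]
opening: 0.0005
gripper_force: 0.3
```

```bash
python3 - <<'E'
from h import *
arc(40.5,16.5,12,-.018,-.150,.158)
E
```

```text
pos [0.5041 0.005  0.1588] yaw 134.18659518996938 pol angle 47.395608266000814 r 0.15150292309705085 [-0.4  0.1  0.7] [ 0.26  0.71 -0.59  1.99  0.67  0.63 -0.  ] 26.9
38.5 [-0.11, -0.0, 0.02, 0.02, 0.01, -0.42]
36.5 [-0.21, -0.01, 0.02, 0.02, 0.01, -0.82]
34.5 [-0.32, -0.01, 0.02, 0.02, 0.01, -1.22]
32.5 [-0.42, -0.01, 0.02, 0.02, 0.01, -1.62]
30.5 [-0.53, -0.01, 0.02, 0.02, 0.01, -2.02]
28.5 [-0.64, -0.0, 0.02, 0.02, 0.01, -2.42]
26.5 [-0.74, 0.01, 0.02, 0.02, 0.01, -2.82]
24.5 [-0.84, 0.03, 0.02, 0.02, 0.01, -3.22]
22.5 [-0.95, 0.05, 0.02, 0.02, 0.01, -3.62]
20.5 [-1.05, 0.07, 0.02, 0.02, 0.01, -4.02]
18.5 [-1.15, 0.09, 0.02, 0.02, 0.01, -4.42]
16.5 [-1.25, 0.12, 0.02, 0.02, 0.01, -4.82]
```

Call:
play_rows --pt "1 -0.11 0 0.02 0 0 -0.4" --pt "1 -0.21 -0.01 0.02 0 0 -0.8" --pt "1 -0.32 -0.01 0.02 0 0 -1.2" --pt "1 -0.42 -0.01 0.02 0 0 -1.6" --pt "1 -0.53 -0.01 0.02 0 0 -2.0" --pt "1 -0.64 0 0.02 0 0 -2.4" --pt "1 -0.74 0.01 0.02 0 0 -2.8" --pt "1 -0.84 0.03 0.02 0 0 -3.2" --pt "1 -0.93 0.05 0.02 0 0 -3.6" --pt "1 -1.02 0.07 0.02 0 0 -4.0" --pt "1 -1.1 0.09 0.02 0 0 -4.4" --pt "1 -1.16 0.1 0.02 0 0 -4.7"

```text
t: 28.1
position: [0.5481, -0.0334, 0.1577]
tool_rot: [0.609, 3.08, 0.002]
ft_force: [0.0, -0.7, 0.9]
opening: 0.0006
gripper_force: 0.2
```

```bash
python3 - <<'E'
from h import *
arc(17.4,4,12,-.017,-.150,.158)
P=grab('scene')['P'];c=P[...,:2]-HINGE;u=c@CX;v=c@CY;z=P[...,2]
m=(z>.19)&(z<.198)&(u<-.012)&(np.hypot(u,v)<.215)&(v<-.03);print('door',m.sum(),np.percentile(np.degrees(np.arctan2(-u[m],-v[m])),[10,50,90]))
E
```

```text
pos [ 0.5481 -0.0334  0.1577] yaw 157.63984314725033 pol angle 25.16693548448734 r 0.15110794765319988 [ 0.  -0.7  0.9] [ 0.39  0.79 -0.72  1.86  0.74  0.78  0.45] 28.1
16.3 [-0.13, -0.01, -0.01, 0.02, 0.01, -0.17]
15.2 [-0.19, -0.02, -0.01, 0.02, 0.01, -0.39]
14.0 [-0.24, -0.02, -0.01, 0.02, 0.01, -0.62]
12.9 [-0.3, -0.02, -0.01, 0.02, 0.01, -0.84]
11.8 [-0.36, -0.03, -0.01, 0.02, 0.02, -1.06]
10.7 [-0.42, -0.03, -0.01, 0.02, 0.02, -1.29]
9.6 [-0.48, -0.03, -0.01, 0.02, 0.02, -1.51]
8.5 [-0.54, -0.02, -0.01, 0.02, 0.02, -1.73]
7.4 [-0.6, -0.02, -0.01, 0.02, 0.02, -1.96]
6.2 [-0.66, -0.02, -0.01, 0.02, 0.02, -2.18]
5.1 [-0.71, -0.01, -0.01, 0.02, 0.02, -2.4]
4.0 [-0.77, -0.01, -0.0, 0.02, 0.02, -2.63]
door 262 [15.01260357 18.1213528  22.00876488]
```

Call:
play_rows --pt "1 -0.06 0 0 0 0 -0.1" --pt "1 -0.12 -0.01 0 0 0 -0.2" --pt "1 -0.18 -0.02 0 0 0 -0.4" --pt "1 -0.24 -0.02 0 0 0 -0.6" --pt "1 -0.3 -0.02 0 0 0 -0.84" --pt "1 -0.36 -0.03 0 0 0 -1.06" --pt "1 -0.42 -0.03 0 0 0 -1.3" --pt "1 -0.48 -0.03 0 0 0 -1.5" --pt "1 -0.54 -0.02 0 0 0 -1.7" --pt "1 -0.59 -0.02 0 0 0 -2.0" --pt "1 -0.64 -0.02 0 0 0 -2.2" --pt "1 -0.68 -0.01 0 0 0 -2.6"

```text
t: 29.35
position: [0.5794, -0.0461, 0.1576]
tool_rot: [0.255, 3.13, 0.002]
ft_force: [-0.3, -0.7, -0.5]
opening: 0.0003
gripper_force: 0.2
```

```bash
python3 - <<'E'
from h import *
arc(5.5,-.5,6,-.016,-.150,.158)
E
```

```text
pos [ 0.5794 -0.0461  0.1576] yaw 170.66691304365887 pol angle 12.284867217295458 r 0.15002575900097845 [-0.3 -0.7 -0.5] [ 0.44  0.85 -0.79  1.76  0.77  0.87  0.7 ] 29.35
4.5 [-0.09, -0.03, -0.01, 0.01, 0.01, 0.08]
3.5 [-0.14, -0.03, -0.01, 0.01, 0.01, -0.12]
2.5 [-0.19, -0.04, -0.01, 0.01, 0.01, -0.32]
1.5 [-0.24, -0.04, -0.01, 0.01, 0.02, -0.52]
0.5 [-0.3, -0.04, -0.01, 0.01, 0.02, -0.72]
-0.5 [-0.35, -0.05, -0.01, 0.01, 0.02, -0.92]
```

Call:
play_rows --pt "1 -0.04 -0.01 0 0 0 0" --pt "1 -0.08 -0.02 0 0 0 -0.1" --pt "1 -0.12 -0.03 0 0 0 -0.2" --pt "1 -0.15 -0.03 0 0 0 -0.3" --pt "1 -0.17 -0.03 0 0 0 -0.4"

```text
t: 29.85
position: [0.5871, -0.0488, 0.1577]
tool_rot: [0.203, 3.134, 0.001]
ft_force: [-1.9, 0.4, 1.4]
opening: 0.0005
gripper_force: 1.2
```

Call:
play_rows --pt "1 -0.02 0 0 0 0 -0.1" --pt "1 -0.04 0 0 0 0 -0.2"

```text
t: 30.05
position: [0.588, -0.0492, 0.1576]
tool_rot: [-0.175, -3.135, -0.0]
ft_force: [-6.2, -0.6, 5.3]
opening: 0.0005
gripper_force: 3.2
```

Call:
play_rows --pt "1 -0.02 0 0 0 0 -0.1" --pt "1 -0.04 0 0 0 0 -0.1"

```text
t: 30.25
position: [0.5887, -0.0493, 0.1577]
tool_rot: [-0.161, -3.134, 0.0]
ft_force: [-10.2, 0.1, 8.0]
opening: 0.0008
gripper_force: 5.0
```

Call:
play_rows --pt "1 -0.02 0 0 0 0 0" --pt "1 -0.04 0 0 0 0 0"

```text
t: 30.45
position: [0.5893, -0.0494, 0.1576]
tool_rot: [-0.16, -3.131, 0.002]
ft_force: [-13.1, -0.2, 10.2]
opening: 0.0005
gripper_force: 6.7
```

Call:
play_rows --pt "1 -0.02 0 0 0 0 0" --pt "1 -0.04 0 0 0 0 0"

```text
t: 30.65
position: [0.5911, -0.0497, 0.1576]
tool_rot: [-0.159, -3.131, 0.002]
ft_force: [-13.9, -0.3, 11.6]
opening: 0.0007
gripper_force: 6.9
```

Call:
play_rows --pt "1 -0.01 0 -0.02 0 0 0" --pt "1 -0.02 0 -0.03 0 0 0"

```text
t: 30.85
position: [0.591, -0.0497, 0.1578]
tool_rot: [-0.158, -3.128, 0.001]
ft_force: [-12.7, 1.3, 0.7]
opening: 0.0005
gripper_force: 6.0
```

Call:
play_rows --pt "1 -0.01 0 0 0 0 0" --pt "1 -0.02 0 0 0 0 0"

```text
t: 31.05
position: [0.591, -0.0497, 0.1577]
tool_rot: [-0.158, -3.126, 0.002]
ft_force: [-16.1, 0.0, 5.1]
opening: -0.0
gripper_force: 7.8
```

Call:
play_rows --pt "1 -0.01 0 -0.01 0 0 0" --pt "1 -0.02 0 -0.02 0 0 0"

```text
t: 31.25
position: [0.5909, -0.0497, 0.1578]
tool_rot: [-0.157, -3.124, 0.002]
ft_force: [-14.1, 3.0, -2.3]
opening: 0.0005
gripper_force: 7.6
```

```bash
python3 - <<'E'
from h import *
U=[]
for n in('scene',)*4:
    P=grab(n)['P'];c=P[...,:2]-HINGE;u=c@CX;v=c@CY;z=P[...,2]
    r=[]
    for lo in np.arange(-.205,-.02,.025):
        m=(z>.19)&(z<.203)&(v>lo)&(v<lo+.025)&(u<.03)&(u>-.03);r.append(np.percentile(u[m],3) if m.sum()>10 else np.nan)
    U.append(r)
print((np.nanmean(U,0)*1e3).round(1)); print(monitor.sense()['ft_force'],monitor.sense()['position'])
D=np.load('scene0.npz');P=D['P'];c=P[...,:2]-HINGE;u=c@CX;v=c@CY;z=P[...,2]
print([ (np.percentile(u[(z>.19)&(z<.203)&(v>lo)&(v<lo+.025)&(u<.03)&(u>-.03)],3)*1e3).round(1) for lo in np.arange(-.205,-.02,.025)])
E
```

```text
[ -7.4  -8.  -12.2  -7.4  -6.9  -6.6  -6.7  -7.7]
[-13.67560998   1.45716115   0.49775922] [ 0.59091486 -0.04975506  0.15778441]
[np.float64(-7.9), np.float64(-6.7), np.float64(-6.8), np.float64(-7.9), np.float64(-8.7), np.float64(-6.8), np.float64(-7.5), np.float64(-8.1)]
```

The door edge matches its original shut profile, and the earlier 1.8 mm jump was the snap. Backing off to check.

Call:
play_rows --pt "1 0.05 0 0 0 0 0" --pt "1 0.1 0 0 0 0 0" --pt "1 0.15 0 0 0 0 0" --pt "1 0.2 0 0 0 0 0" --pt "1 0.24 0 0 0 0 0" --pt "1 0.28 0 0 0 0 0"

```text
t: 32.05
position: [0.585, -0.0483, 0.1606]
tool_rot: [0.163, 3.134, 0.003]
ft_force: [0.2, 0.2, 0.3]
opening: 0.0005
gripper_force: 0.0
```

```bash
cat > chk.py <<'E'
from h import *
U=[]
for n in('scene',)*4:
    P=grab(n)['P'];c=P[...,:2]-HINGE;u=c@CX;v=c@CY;z=P[...,2]
    U.append([np.percentile(u[(z>.19)&(z<.203)&(v>lo)&(v<lo+.025)&(u<.03)&(u>-.03)],3) for lo in np.arange(-.205,-.02,.025)])
    m=(z>.172)&(z<.189)&(u<-.044)&(u>-.07)&(v<-.105)&(v>-.195);print('bar u',np.median(u[m]).round(4),m.sum())
print((np.mean(U,0)*1e3).round(1)); s=monitor.sense();print(s['ft_force'],s['position'],s['t'])
E
python3 chk.py; python3 - <<'E'
from h import *
P=np.load('scene0.npz')['P'];c=P[...,:2]-HINGE;u=c@CX;v=c@CY;z=P[...,2]
m=(z>.172)&(z<.189)&(u<-.044)&(u>-.07)&(v<-.105)&(v>-.195);print('bar u initially',np.median(u[m]).round(4),m.sum())
p,a=door(0,-.027,-.15);print(inc([*p,.158],a+180))
E
```

```text
bar u -0.0551 13
bar u -0.0555 11
bar u -0.056 12
bar u -0.0548 12
[ -7.6 -15.3 -18.7  -7.1  -7.4  -7.5  -7.2  -7.5]
[0.17966947 0.30931488 0.70357007] [ 0.58466432 -0.04842145  0.16036188] 32.25
bar u initially -0.0516 112
[0.01, -0.03, 0.05, 0.02, 0.02, -0.14]
```

Call:
play_rows --pt "1 0.01 -0.03 0 0 0 0" --pt "1 0.01 -0.03 -0.3 0 0 0" --pt "1 0.01 -0.03 -0.8 0 0 0" --pt "1 0.01 -0.03 -1.4 0 0 0" --pt "1 0.01 -0.03 -2.2 0 0 0" --pt "1 0.01 -0.03 -3.0 0 0 0" --pt "1 1.0 -0.03 -3.4 0 0 0" --pt "1 2.0 -0.03 -3.4 0 0 0" --pt "1 2.6 -0.03 -3.4 0 0 0" --pt "1 2.6 -0.03 -3.4 0 0 0" --pt "1 2.6 -0.03 -3.4 0 0 0"

```text
t: 33.35
position: [0.455, -0.0369, 0.3311]
tool_rot: [0.162, 3.134, 0.001]
ft_force: [0.2, -0.0, -1.2]
opening: 0.0005
gripper_force: 0.0
```

```bash
python3 chk.py; python3 - <<'E'
from h import *
a=np.load('scene0.npz')['frame'].astype(int);b=grab('scene')['frame'].astype(int)
for r,c,n in((214,243,'purple'),(275,190,'can'),(310,209,'soap'),(287,252,'tumbler'),(190,415,'case'),(160,378,'comb'),(197,465,'mirror')):
    print(n,abs(a-b)[r-12:r+12,c-10:c+10].mean().round(1))
P=grab('top')['P'];m=(P[...,2]>.02)&(P[...,2]<.2)&(abs(P[...,0]-.5455)<.04)&(abs(P[...,1]+.285)<.04);print('old groomer spot',m.sum())
E
```

```text
bar u -0.0514 111
bar u -0.0511 110
bar u -0.0517 108
bar u -0.0516 107
[-7.9 -6.5 -7.  -7.8 -7.9 -6.8 -7.5 -7.7]
[ 0.94622805 -1.09084627  0.015234  ] [ 0.45585054 -0.03659849  0.33009535] 33.55
purple 18.8
can 2.5
soap 2.3
tumbler 2.5
case 2.6
comb 2.5
mirror 2.4
old groomer spot 0
```

```bash
python3 - <<'E'
from h import *
for D in(np.load('top0.npz'),grab('top'),np.load('scene0.npz'),grab('scene')):
    P=D['P'];F=D['frame'].astype(int);m=(P[...,2]>.03)&(P[...,2]<.2)&(abs(P[...,0]-.48)<.04)&(abs(P[...,1]+.228)<.04)
    print(m.sum(),P[m].mean(0).round(4) if m.sum() else '',P[m].max(0).round(3) if m.sum() else '',F[m].mean(0).round() if m.sum() else '')
E
```

```text
237 [ 0.4789 -0.2231  0.1149] [ 0.497 -0.21   0.151] [63. 45. 69.]
237 [ 0.4789 -0.2232  0.1147] [ 0.497 -0.21   0.148] [66. 48. 73.]
346 [ 0.4897 -0.2311  0.0958] [ 0.5   -0.212  0.145] [52. 32. 58.]
346 [ 0.4896 -0.2311  0.0956] [ 0.5   -0.211  0.147] [49. 28. 56.]
```

Nothing else moved: the purple look-alike is where it was, so its picture difference was only shadow. Handing in.

```bash
python3 -c "
from plant import finish_job
print(finish_job())"
```

```text
the job is handed in; nothing more can be done
None
```

The groomer was standing upright in the door pocket when I let go of it, the door then snapped shut (last depth check matches its original shut position), the other items I checked had not moved (the small jar was not checked), and I handed the job in at about 34 s with the highest force reading about 18 N.

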